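Put the white reference tile face down on the reader

TASK

The white reference tile lies face up, flush in its storage nest, with no room for fingers beside it: press the end next to the orange bar to rock it fully up, take it out by its sides and stand it on one end, fully down in the red slotted stand, letting go of it there to change your grip. Then turn it over and lay it gently, white face down and flat, centred on the reader's window between the two yellow stops, and let go; never let the tile drop. Leave the jars, the mouse and the stapler where they are.

Things in the scene. Friction and masses are not known exactly. Their poses are not given: they have to be found in the camera images.
- tile: Flat rectangular tile 100 x 56 x 8 mm, about 0.14 kg; one large face (the face) is white, the other (the back) black. Origin at the centre of the black back; x along the 100 mm length, y along the 56 mm width, z out of the white face. It starts face up in the nest, its x along the nest's x. It is gripped across its 56 mm width.
- nest: Fixed blue block 150 x 100 x 50 mm with a pocket 110 x 61 mm in which the tile lies flush with the rim. Origin at the centre of its underside, z up, x along its length. The end wall at -x is 6 mm lower and bears an orange bar: the end to press. The tile rests on a rocking cradle only 40 mm wide, so its side edges overhang the cradle.
- cradle (a joint): Tilt of the rocking cradle under the tile, 0 (level) to 0.63 rad. Its hinge runs along the nest's y, 12 mm from the nest's centre towards the orange bar, 38.5 mm above the table. Pressing the tile down near the orange bar tilts it, raising the tile's other end (nest +x); hinge friction holds it where it is left, and a small lip keeps the tile from sliding off.
- stand: Fixed red plastic stand, base about 110 x 100 mm and 10 mm high, carrying one slot between two walls. Origin near the centre of its underside, z up, slot runs along y. The slot leans 15 degrees (0.262 rad) from upright towards the stand's +x.
- stand_slot (a point): Centre of the slot's floor, 16 mm above the table; its axes are the stand's. The slot is 11.7 mm wide, 76 mm long along y (open at both ends), about 38 mm deep measured along its lean, with a flared mouth. A tile stood on its 56 mm end in it leans towards the stand's +x; with the white face on the +x side the face looks slightly downwards.
- reader: Fixed grey desktop reader 200 x 130 mm, housing 30 mm high, with a raised dark block 120 x 44 mm on its middle, its top (with a green glass window) 50 mm above the table. Origin at the centre of its underside, x along the block's length, z up.
- window (a point): Centre of the window's top surface, 50 mm above the table; axes are the reader's. A yellow stop, 5 mm high, stands across each end; they are 108 mm apart inside. The long sides are open and the tile overhangs the 44 mm wide block by 6 mm on each side. The tile's length goes along x, either way round.
- tile_mid (a point): Centre of the tile (middle of its thickness). Pressing the tile 36 mm from here, on the orange-bar side, takes about 3 to 6 N and 14 mm of travel to rock it fully up; then its mid-plane 30 mm from here on the other side stands about 20 mm above the rim.
- tile_face (a point): Centre of the tile's white face.
- jar_white: Bystander: white specimen jar 64 mm wide, 66 mm tall; origin at the centre of its underside.
- jar_yellow: Bystander: yellow specimen jar 64 mm wide, 66 mm tall; origin at the centre of its underside.
- mouse: Bystander: black computer mouse 105 x 62 x 33 mm; origin at the centre of its underside.
- stapler: Bystander: blue stapler 130 x 36 x 40 mm; origin at the centre of its underside.
There are look-alikes about, which are no part of the job. Several things have the shape of the reader; the one meant has the colours described above.

How it is judged:
By the outcome, as a careful person would: the job done as asked, in the order asked, and still so for the second after the job is handed in, with the robot touching nothing.
It also fails if it takes over 72 s, if anything falls off the work surface, if the arm or the gripper's body presses on something with over 40 N, if the wrist force passes 120 N, or if a joint passes its speed limit or range.

ROBOT

A 6-joint arm with a two-finger parallel gripper is mounted at the origin on the work surface. World frame = base frame: x ahead of the robot, y to its left, z up, the work surface at z = 0. Lengths are in m, angles in rad, forces in N, time in s.
With the tool pointing down it reaches from about 0.275 to 0.875 m from the base axis. Payload 12.5 kg.
Tool frame: the origin (TCP) lies at the very end of the fingers, on their centre line; the grasp point (between the pads) lies 19 mm behind it (arm.tcp_to_grasp is the distance from the TCP to the grasp point, in m); z points along the fingers, y is the direction in which the jaws open and shut (so a half turn about z gives the same grasp; the last joint's range is limited). The gripper opens to 85 mm and grips with 20 to 120 N. Pads are 22 mm wide; open, the fingers measure 114 mm over their backs; the gripper's body (76 mm by 85 mm) begins 54 mm behind the grasp point. The pads swing forward as they close: fully open they stand 13 mm farther back than shut.
Start: joints at [-1.297, 0.351, 1.652, -0, 1.139, -0.085], TCP at [0.193, -0.515, 0.231] pointing down, gripper open.
Joint ranges: [-2.75, 2.75], [-0.79, 2.1], [0.01, 2.65], [-1.57, 4.71], [0.07, 3.14], [-2.87, 2.87]. Speed limits (rad/s): [2.22, 2.22, 2.79, 3.14, 3.14, 3.14].

INTERFACE

Orientations are given as a 3x3 rotation matrix whose columns are the frame's x, y, z axes.
In Python, from rig import arm gives the robot as it stands.
- The arm moves only by the tool carry_out, never from a script. Its arguments are lists of equal length, an entry for each row: "offset": the shift along the tool's x, y, z in m, a list of three; "roll": the turn about the tool's z in degrees. In form: {"offset": [[dx, dy, dz], ...], "roll": [roll, ...]}. A call has 1 to 10 rows; each row is the pose to reach, as a shift and turn from the pose commanded when the call began, along the tool's axes at that moment; what a row does not reach only later rows make up. A row lasts 1/10 s, in which the tool goes at most 50 mm and 8.59 degrees, less where a joint would pass 70% of its speed; a pose out of reach is approached as far as the arm can. A call with a gripper value outside its range is refused whole. "hand" is the opening, from 0 (shut) to 1 (fully open), set as the call begins (left out, the last holds). The fingers move at their own pace and stop on an object; "force" is the grip in N (left out, the last holds). Time passes only in rows, so rows that repeat a pose let the fingers close. It gives the time, the measured TCP pose, the force and the opening at its end, in the units of the state.
- arm.get_obs(): the state, without advancing time (a new reading comes with each control period).
- arm.capture(name): name is "scene" or "top" or "wrist"; returns a dict with "pixels" (420x560x3 uint8, blue, green, red), "camera_matrix" (3x3 intrinsics, pixels), "cam_to_world" (4x4, takes a point from camera to world coordinates); the wrist camera has in their place "mount" (4x4, takes a point from camera to tool coordinates, whose origin is the TCP and whose axes are the flange's). Camera axes: x right, y up, looking along -z (the intrinsics and any distortion apply to the point x, -y, -z); pixel columns grow to the right and rows downward; lengths in m; the calibration is good to about 2 mm. A picture is of the moment at which its call begins: read the wrist's pose just before it. There is no depth.
- arm.finish_job(): hands the job in, once; it reports no verdict.
The state is a dict: "time": time; "q": joint angles; "joint_vel": joint speeds; "joint_efforts": joint torques, N m; "tcp_pos": TCP position; "ee_rot": TCP orientation; "force": force on the tool from outside, world axes, zero at the start; "torque": the same for the moment, N m; "opening": finger opening in m.
Only numpy, scipy, OpenCV 4.12 (cv2) and the standard library are available. Lean on these libraries where they do the work, as an engineer would, in place of code of your own. Each camera call takes 0.05 s, during which the arm holds its last target.

## Working session

There is one attempt and no reset: what is moved stays moved. The work goes in short steps, Python scripts to look and compute and a tool call to move; the robot and the scene stay as the last step left them, time stands still between calls to the robot, and variables do not carry over. Pictures are saved under pics/ and viewed, and the job is handed in when it is done.

Besides the shell and the picture viewer there is one more tool, called by a JSON object that holds its "name" and its "arguments", one argument or row to a line. carry_out: Moves the arm, as the interface text tells. Its arguments: {"type":"object","properties":{"offset":{"type":"array","items":{"type":"array","items":{"type":"number"}}},"roll":{"type":"array","items":{"type":"number"}},"hand":{"type":"number"},"force":{"type":"number"}},"required":["offset","roll"]}

```bash
ls; mkdir -p pics
python3 - <<'E'
from rig import arm
import cv2
o=arm.get_obs(); print(o)
for n in ("scene","top","wrist"):
    c=arm.capture(n); cv2.imwrite(f"pics/{n}0.png",c["pixels"]); print(n,c["camera_matrix"],c.get("cam_to_world",c.get("mount")),[k for k in c])
E
```

```text
pics
{'time': 0.0, 'q': array([-1.29656542e+00,  3.51222679e-01,  1.65241535e+00,  2.67612662e-06,
        1.13912744e+00, -8.46045312e-02]), 'joint_vel': array([ 6.47289099e-04, -1.89228603e-03,  3.85775509e-05, -1.87828637e-03,
        1.90263951e-03, -1.68533618e-03]), 'joint_efforts': array([-6.10639436e-04, -5.06100261e+01, -2.91410351e+01, -6.54188784e-05,
        4.50476218e-03,  1.47789546e-06]), 'tcp_pos': array([ 0.19308288, -0.51463822,  0.23076918]), 'ee_rot': array([[ 9.36306844e-01,  3.51182849e-01, -3.15265561e-04],
       [ 3.51182976e-01, -9.36306168e-01,  1.12964693e-03],
       [ 1.01527540e-04, -1.16841205e-03, -9.99999312e-01]]), 'force': array([ 0.25513361, -0.03818992,  0.50169079]), 'torque': array([-0.0190312 ,  0.02476646,  0.04814363]), 'opening': 0.0851926120584796}
scene [[544.71422595   0.         277.13278829]
 [  0.         544.71422595 208.99094967]
 [  0.           0.           1.        ]] [[-0.73621078 -0.5084787   0.44659054  1.13889786]
 [ 0.67669291 -0.54436147  0.49573913  0.77972372]
 [-0.00896611  0.66717315  0.74484871  1.03466765]
 [ 0.    
[... 205 characters left out ...]
1.        ]] [[-0.01745227  0.99199113 -0.12509604  0.38501206]
 [-0.99945324 -0.0208224  -0.02568354  0.09066383]
 [-0.02808264  0.12457941  0.99181215  1.36902579]
 [ 0.          0.          0.          1.        ]] ['pixels', 'camera_matrix', 'cam_to_world']
wrist [[345.03944137   0.         274.94557606]
 [  0.         345.03944137 212.38442901]
 [  0.           0.           1.        ]] [[-7.27838656e-04  9.63738119e-01  2.66848849e-01  6.78490147e-02]
 [ 9.99999334e-01  4.62576883e-04  1.05690992e-03  6.28126572e-04]
 [ 8.95146272e-04  2.66849441e-01 -9.63737814e-01 -1.42692886e-01]
 [ 0.00000000e+00  0.00000000e+00  0.00000000e+00  1.00000000e+00]] ['pixels', 'camera_matrix', 'mount']
```

View pics/scene0.png

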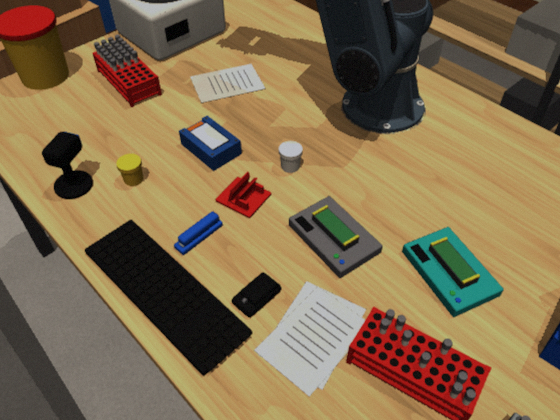

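View pics/top0.png

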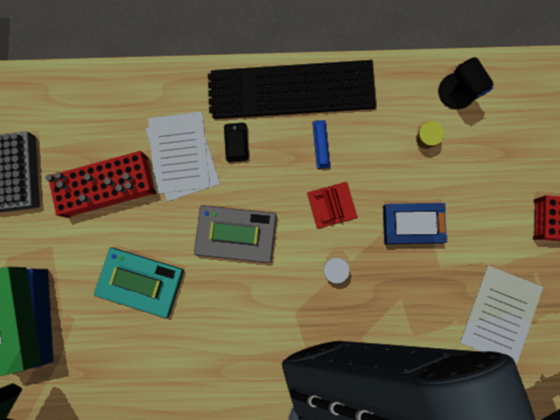

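View pics/wrist0.png

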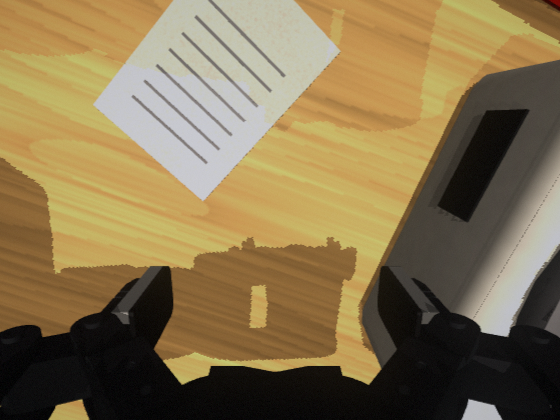

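Top view: tile in blue nest at (415,223), orange bar at (441,222); red slotted stand (332,205). There are two reader shapes: grey at (235,235), teal at (138,283). The grey housing fits the description. I'll enlarge to confirm.

```bash
cat > h.py <<'E'
import numpy as np, cv2
from rig import arm
def ray(c,uv,obs=None):
    K=c["camera_matrix"]; d=np.linalg.inv(K)@np.array([uv[0],uv[1],1.]); d=np.array([d[0],-d[1],-d[2]])
    if "cam_to_world" in c: T=c["cam_to_world"]
    else:
        M=np.eye(4);M[:3,:3]=obs["ee_rot"];M[:3,3]=obs["tcp_pos"];T=M@c["mount"]
    d=T[:3,:3]@d; return T[:3,3],d/np.linalg.norm(d)
def onz(c,uv,z,obs=None):
    o,d=ray(c,uv,obs); return o+d*(z-o[2])/d[2]
def tri(rs):
    A=np.zeros((3,3));b=np.zeros(3)
    for o,d in rs:
        P=np.eye(3)-np.outer(d,d);A+=P;b+=P@o
    x=np.linalg.solve(A,b); return x,[np.linalg.norm(np.cross(x-o,d)) for o,d in rs]
def proj(c,X,obs=None):
    if "cam_to_world" in c: T=c["cam_to_world"]
    else:
        M=np.eye(4);M[:3,:3]=obs["ee_rot"];M[:3,3]=obs["tcp_pos"];T=M@c["mount"]
    p=np.linalg.inv(T)@np.append(X,1); p=np.array([p[0],-p[1],-p[2]]); p=c["camera_matrix"]@p; return p[:2]/p[2]
E
python3 - <<'E'
import cv2
t=cv2.imread('pics/top0.png');s=cv2.imread('pics/scene0.png')
def cr(i,x,y,w,h,k): return cv2.resize(i[y:y+h,x:x+w],None,fx=k,fy=k,interpolation=cv2.INTER_CUBIC)
cv2.imwrite('pics/tc.png',cr(t,190,170,266,110,3))
cv2.imwrite('pics/sc.png',cr(s,170,105,220,175,3.5))
E
```

```text
(no output)
```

View pics/tc.png

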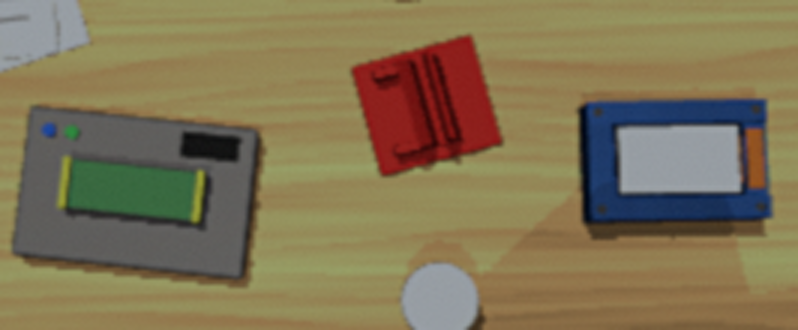

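View pics/sc.png

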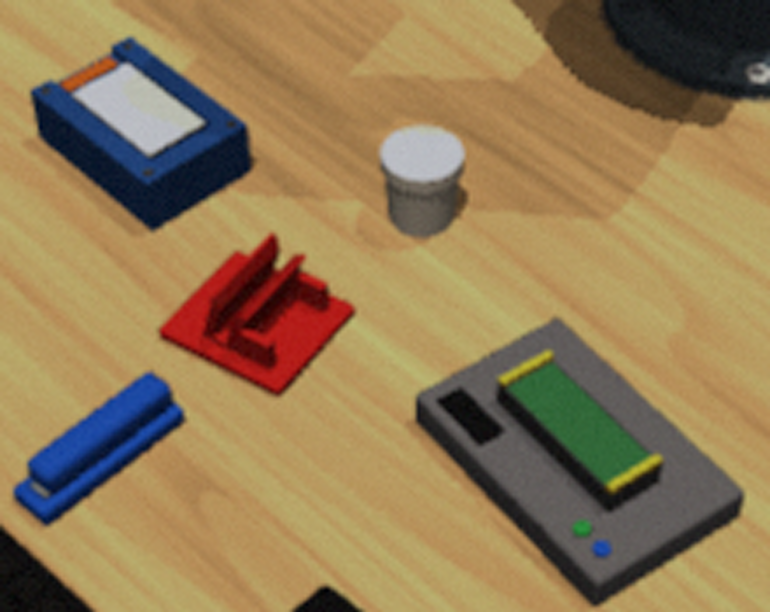

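The enlarged crop confirms the grey reader with green window and yellow stops, the red stand with two leaning walls, and the nest with its orange bar at its world -y end. Next: coarse positions, then wrist views.

Run:
```python
from h import *
ct=arm.capture("top")
t=lambda x,y:(190+x/3,170+y/3)
def f(n,p,z): print(n,np.round(onz(ct,t(*p),z),4))
f('nest tile corners',(617,126),.05);f('',(742,124),.05);f('',(744,191),.05);f('',(620,193),.05)
f('orange',(756,158),.044)
for p in [(353,68),(470,37),(501,143),(383,175)]: f('stand base',p,.01)
f('slot',(437,98),.03)
for p in [(69,157),(196,172),(198,222),(63,208)]: f('win',p,.05)
o=arm.get_obs();R=o["ee_rot"]
print(o['tcp_pos'])
```

```text
nest tile corners [ 0.5313 -0.1563  0.05  ]
 [ 0.5309 -0.2608  0.05  ]
 [ 0.4745 -0.2594  0.05  ]
 [ 0.4749 -0.1563  0.05  ]
orange [ 0.5025 -0.2725  0.044 ]
stand base [0.5916 0.0638 0.01  ]
stand base [ 0.6168 -0.0392  0.01  ]
stand base [ 0.523 -0.063  0.01 ]
stand base [0.4972 0.0399 0.01  ]
slot [ 0.561  -0.0073  0.03  ]
win [0.5145 0.3069 0.05  ]
win [0.4996 0.1992 0.05  ]
win [0.4573 0.1979 0.05  ]
win [0.4713 0.312  0.05  ]
[ 0.19308987 -0.51479288  0.23097295]
```

{"name": "carry_out", "arguments": {
  "offset": [
    [0.398,-0.179,0.06],
    [0.398,-0.179,0.06],
    [0.398,-0.179,0.06],
    [0.398,-0.179,0.06],
    [0.398,-0.179,0.06],
    [0.398,-0.179,0.06],
    [0.398,-0.179,0.06],
    [0.398,-0.179,0.06],
    [0.398,-0.179,0.06],
    [0.398,-0.179,0.06]
  ],
  "roll": [-69.5,-69.5,-69.5,-69.5,-69.5,-69.5,-69.5,-69.5,-69.5,-69.5],
  "hand": 0
}}

```text
time: 1.2
tcp_pos: [0.5051, -0.2043, 0.1704]
ee_rot: [[-0.006, 1.0, -0.0], [1.0, 0.006, 0.001], [0.001, -0.0, -1.0]]
force: [-0.8, -0.3, 1.0]
opening: 0.0001
```

{"name": "carry_out", "arguments": {
  "offset": [
    [0,0,0],
    [0,0,0]
  ],
  "roll": [0,0]
}}

```text
time: 1.4
tcp_pos: [0.5024, -0.2082, 0.1714]
ee_rot: [[-0.0, 1.0, -0.0], [1.0, 0.0, -0.0], [-0.0, -0.0, -1.0]]
force: [-0.4, -1.2, 0.0]
opening: 0.0001
```

Run:
```python
from h import *
o=arm.get_obs();c=arm.capture("wrist");cv2.imwrite('pics/w1.png',c['pixels']);print(o['time'],o['tcp_pos'],o['ee_rot'],o['q'],o['force'],o['opening'],arm.tcp_to_grasp)
```

```text
1.4 [ 0.50239306 -0.20824731  0.17136605] [[-6.18410671e-05  9.99999981e-01 -1.83506997e-04]
 [ 9.99999994e-01  6.18243455e-05 -9.11266183e-05]
 [-9.11152714e-05 -1.83512631e-04 -9.99999979e-01]] [-4.78478916e-01  4.10192000e-01  1.72712786e+00 -1.95991438e-04
  1.00439374e+00 -4.78435570e-01] [-0.40915825 -1.2408848   0.01845903] 5.2639558229461424e-05 0.0187
```

View pics/w1.png

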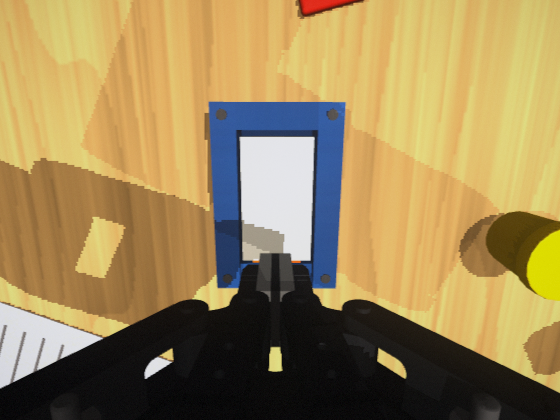

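Wrist view: tile corners ≈(240,136),(313,137),(314,262),(241,262), closed fingers at (275,270). Move a bit -y for the second view.

{"name": "carry_out", "arguments": {
  "offset": [
    [-0.05,0,0],
    [-0.08,0,0],
    [-0.08,0,0],
    [-0.08,0,0]
  ],
  "roll": [0,0,0,0]
}}

```text
time: 1.85
tcp_pos: [0.5022, -0.2887, 0.1713]
ee_rot: [[0.002, 1.0, -0.0], [1.0, -0.002, 0.0], [0.0, -0.0, -1.0]]
force: [-0.2, 1.2, 0.3]
opening: -0.0002
```

```bash
cat >> h.py <<'E'
def whitequad(img,roi,thr=150):
    x,y,w,h=roi; p=img[y:y+h,x:x+w].astype(int)
    m=((p.min(2)>thr)&(p.max(2)-p.min(2)<45)).astype(np.uint8)
    cs,_=cv2.findContours(m,cv2.RETR_EXTERNAL,cv2.CHAIN_APPROX_NONE); k=max(cs,key=cv2.contourArea)
    b=cv2.boxPoints(cv2.minAreaRect(k)); return b+[x,y],cv2.contourArea(k)
E
python3 - <<'E'
from h import *
o=arm.get_obs();c=arm.capture("wrist");cv2.imwrite('pics/w2.png',c['pixels']);print(o['time'],o['tcp_pos'])
np.save('o2.npy',o,allow_pickle=True)
for th in (90,110,130,150): print(th,whitequad(c['pixels'],(180,100,200,330),th))
E
```

```text
1.85 [ 0.502153   -0.28867197  0.17128135]
90 (array([[238., 100.],
       [315., 100.],
       [315., 162.],
       [238., 162.]]), 4634.0)
110 (array([[238., 100.],
       [315., 100.],
       [315., 162.],
       [238., 162.]]), 4628.0)
130 (array([[239., 100.],
       [315., 100.],
       [315., 162.],
       [239., 162.]]), 4601.5)
150 (array([[239., 100.],
       [315., 100.],
       [315., 162.],
       [239., 162.]]), 4601.0)
```

View pics/w2.png

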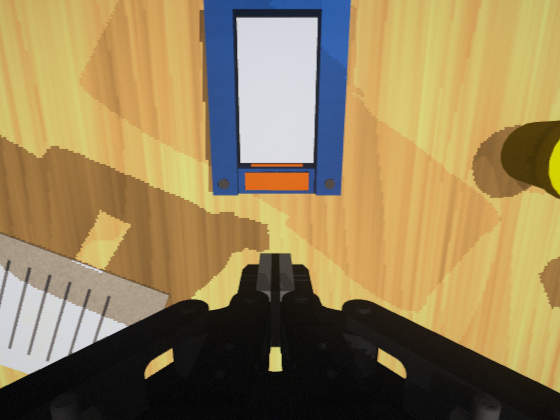

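Second view: tile corners ≈(237,17),(319,17),(314,162),(240,162); orange bar centre (277,181).

Run:
```python
from h import *
c=arm.capture("wrist"); o2=np.load('o2.npy',allow_pickle=True).item()
o1=dict(o2); o1['tcp_pos']=np.array([.50239,-.20825,.17137]); o1['ee_rot']=np.array([[0,1,0],[1,0,0],[0,0,-1.]])
i1=cv2.imread('pics/w1.png');i2=cv2.imread('pics/w2.png')
def corners(img,guess):
    g=cv2.cvtColor(img,cv2.COLOR_BGR2GRAY); p=np.array(guess,np.float32).reshape(-1,1,2)
    return cv2.cornerSubPix(g,p,(4,4),(-1,-1),(3,30,.01)).reshape(-1,2)
a=corners(i1,[(240,136),(313,137),(314,262),(241,262)]);b=corners(i2,[(237,17),(319,17),(314,162),(240,162)])
print(a,b)
P=[]
for u,v in zip(a,b):
    X,r=tri([ray(c,u,o1),ray(c,v,o2)]);P.append(X);print(X.round(4),np.round(r,4))
P=np.array(P)
for s,oo in((a,o1),(b,o2)):
    Q=np.array([onz(c,u,.05,oo) for u in s]);print(Q.round(4),Q.mean(0).round(4),np.linalg.norm(Q[0]-Q[3]),np.linalg.norm(Q[0]-Q[1]),np.degrees(np.arctan2(*(Q[0]+Q[1]-Q[2]-Q[3])[:2])))
print('orange',onz(c,(277,181),.044,o2))
```

```text
[[238.78763 136.6159 ]
 [314.3452  136.73518]
 [310.19604 260.20892]
 [242.43013 260.26923]] [[235.52748   17.256737]
 [317.4781    17.266043]
 [313.24796  162.37445 ]
 [239.67535  162.3752  ]]
[ 0.4757 -0.1552  0.0494] [0. 0.]
[ 0.5323 -0.1554  0.0493] [0.0001 0.0001]
[ 0.5318 -0.2549  0.0503] [0. 0.]
[ 0.4759 -0.2547  0.0509] [0.0001 0.0001]
[[ 0.4757 -0.1552  0.05  ]
 [ 0.5323 -0.1553  0.05  ]
 [ 0.5318 -0.255   0.05  ]
 [ 0.4759 -0.2551  0.05  ]] [ 0.5039 -0.2052  0.05  ] 0.09983915127854558 0.05656053245209957 0.09132114255442816
[[ 0.4758 -0.1554  0.05  ]
 [ 0.532  -0.1556  0.05  ]
 [ 0.5318 -0.2549  0.05  ]
 [ 0.4757 -0.2548  0.05  ]] [ 0.5038 -0.2052  0.05  ] 0.09939597450642602 0.05627002956427777 0.0900412987153415
orange [ 0.50418342 -0.27031809  0.044     ]
```

{"name": "carry_out", "arguments": {
  "offset": [
    [0.045,0.002,0.03],
    [0.045,0.002,0.07],
    [0.045,0.002,0.11],
    [0.045,0.002,0.115],
    [0.045,0.002,0.115]
  ],
  "roll": [0,0,0,0,0]
}}

```text
time: 2.45
tcp_pos: [0.5049, -0.2422, 0.0564]
ee_rot: [[-0.001, 1.0, -0.001], [1.0, 0.001, 0.001], [0.001, -0.001, -1.0]]
force: [0.3, -0.9, 0.9]
opening: 0.0002
```

{"name": "carry_out", "arguments": {
  "offset": [
    [0,0,0.003],
    [0,0,0.006],
    [0,0,0.009],
    [0,0,0.012],
    [0,0,0.014],
    [0,0,0.016],
    [0,0,0.016]
  ],
  "roll": [0,0,0,0,0,0,0]
}}

```text
time: 3.15
tcp_pos: [0.5063, -0.2448, 0.0418]
ee_rot: [[-0.001, 1.0, 0.004], [1.0, 0.001, -0.004], [-0.004, 0.004, -1.0]]
force: [-0.5, -9.4, 4.9]
opening: -0.0001
```

{"name": "carry_out", "arguments": {
  "offset": [
    [0,0,0.001],
    [0,0,0.002],
    [0,0,0.003],
    [0,0,0.003]
  ],
  "roll": [0,0,0,0]
}}

```text
time: 3.55
tcp_pos: [0.5063, -0.2449, 0.0388]
ee_rot: [[-0.001, 1.0, 0.004], [1.0, 0.001, -0.004], [-0.004, 0.004, -1.0]]
force: [-0.4, -9.6, 3.6]
opening: -0.0
```

Run:
```python
from h import *
o=arm.get_obs();print(o['tcp_pos'],o['force'])
c=arm.capture("wrist");s=arm.capture("scene")
cv2.imwrite('pics/w3.png',np.hstack([c['pixels'][60:360,150:400],cv2.resize(s['pixels'][105:185,160:260],None,fx=3.75,fy=3.75)]))
```

```text
[ 0.5063436  -0.24492662  0.03881525] [-0.36991809 -9.55991938  3.58629195]
```

View pics/w3.png

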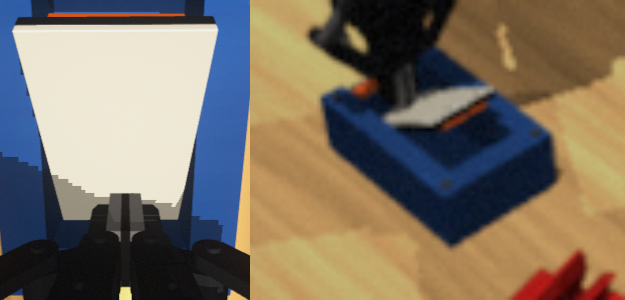

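Run:
```python
from h import *
o=arm.get_obs();c=arm.capture("wrist")
def ends(u,v):
    (p,d),(q,e)=ray(c,u,o),ray(c,v,o)
    s=.056/np.linalg.norm(e/e[2]-d/d[2])
    return p-d/d[2]*s,q-e/e[2]*s
print(ends((162.5,89),(367.5,89)),ends((213,279),(334,279)))
```

```text
(array([ 0.47596191, -0.17032907,  0.08137151]), array([ 0.5319619 , -0.17030029,  0.08137151])) (array([ 0.47817313, -0.25007049,  0.03578521]), array([ 0.53417308, -0.25014578,  0.03578521]))
```

{"name": "carry_out", "arguments": {
  "offset": [
    [-0.001,0,0.001],
    [-0.002,0,0.002],
    [-0.002,0,0.003],
    [-0.002,0,0.004],
    [-0.002,0,0.004]
  ],
  "roll": [0,0,0,0,0]
}}

```text
time: 4.2
tcp_pos: [0.5067, -0.2463, 0.0363]
ee_rot: [[-0.001, 1.0, 0.005], [1.0, 0.001, -0.003], [-0.003, 0.005, -1.0]]
force: [-4.2, -3.5, 24.6]
opening: -0.0002
```

Run:
```python
from h import *
o=arm.get_obs();print(o['tcp_pos'],o['force'])
c=arm.capture("wrist")
cv2.imwrite('pics/w4.png',c['pixels'][60:360,100:450])
```

```text
[ 0.50672272 -0.24631699  0.03626652] [-4.19426109 -3.52702518 24.63581539]
```

View pics/w4.png

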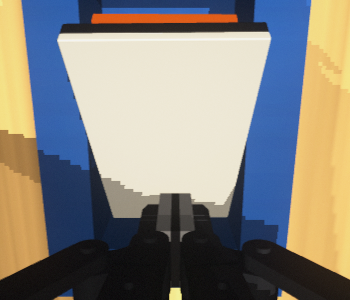

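Force rose to 25 N at the stop; raised edge at (157,99)–(371,99). Back off and measure.

Run:
```python
from h import *
o=arm.get_obs();c=arm.capture("wrist")
def ends(u,v):
    (p,d),(q,e)=ray(c,u,o),ray(c,v,o)
    s=.056/np.linalg.norm(e/e[2]-d/d[2])
    return p-d/d[2]*s,q-e/e[2]*s
print(ends((157.5,98),(370.5,98)),ends((213,277),(333,277)))
```

```text
(array([ 0.47616435, -0.17427443,  0.08323222]), array([ 0.53216435, -0.17425099,  0.08323222])) (array([ 0.47833762, -0.25113683,  0.03173719]), array([ 0.53433755, -0.25122844,  0.03173719]))
```

{"name": "carry_out", "arguments": {
  "offset": [
    [0,0,-0.02],
    [0,0,-0.06],
    [0.0,0,-0.1],
    [0.02,0,-0.13],
    [0.02,0,-0.13],
    [0.02,0,-0.13],
    [0.02,0,-0.13]
  ],
  "roll": [0,0,0,0,0,0,0],
  "hand": 1
}}

```text
time: 5.0
tcp_pos: [0.5045, -0.2246, 0.1623]
ee_rot: [[-0.001, 1.0, -0.001], [1.0, 0.001, 0.001], [0.001, -0.001, -1.0]]
force: [0.7, -0.1, 0.9]
opening: 0.0854
```

Run:
```python
from h import *
o=arm.get_obs();print(o['tcp_pos'],o['opening']);np.save('o5.npy',o,allow_pickle=True)
c=arm.capture("wrist")
cv2.imwrite('pics/w5.png',c['pixels'])
```

```text
[ 0.50448275 -0.22458975  0.16232056] 0.08535520425105203
```

View pics/w5.png

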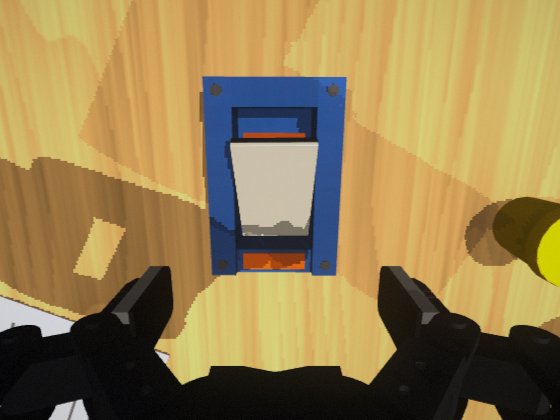

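Tile is fully rocked and holding (raised edge z 83 mm vs 84 predicted; tilt ≈35°). Before gripping, view the stand to see its lean direction.

{"name": "carry_out", "arguments": {
  "offset": [
    [0.04,0.02,-0.03],
    [0.08,0.03,-0.03],
    [0.13,0.055,-0.03],
    [0.17,0.055,-0.03],
    [0.17,0.055,-0.03],
    [0.17,0.055,-0.03],
    [0.17,0.055,-0.03]
  ],
  "roll": [0,0,0,0,0,0,0]
}}

```text
time: 5.75
tcp_pos: [0.5596, -0.0555, 0.1927]
ee_rot: [[-0.0, 1.0, -0.001], [1.0, 0.0, -0.0], [-0.0, -0.001, -1.0]]
force: [-0.1, 0.0, -0.4]
opening: 0.0857
```

Run:
```python
from h import *
o=arm.get_obs();print(o['tcp_pos'],o['opening']);np.save('o6.npy',o,allow_pickle=True)
c=arm.capture("wrist")
cv2.imwrite('pics/w6.png',c['pixels'])
```

```text
[ 0.55957728 -0.05551252  0.19265259] 0.08570365012213599
```

View pics/w6.png

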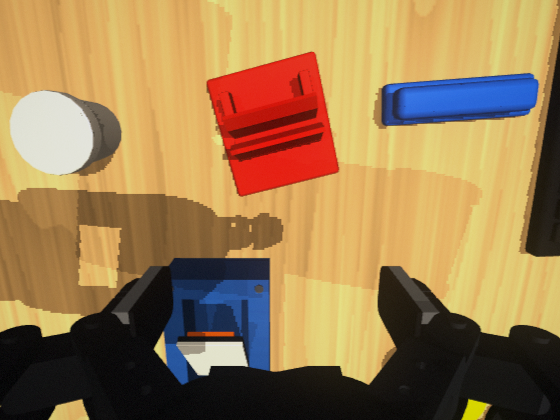

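{"name": "carry_out", "arguments": {
  "offset": [
    [-0.02,0,0],
    [-0.07,0,0],
    [-0.1,0,0],
    [-0.1,0,0],
    [-0.1,0,0]
  ],
  "roll": [0,0,0,0,0]
}}

```text
time: 6.3
tcp_pos: [0.5594, -0.1559, 0.193]
ee_rot: [[0.002, 1.0, -0.0], [1.0, -0.002, 0.0], [0.0, -0.0, -1.0]]
force: [0.1, 0.6, 1.0]
opening: 0.0854
```

Run:
```python
from h import *
o=arm.get_obs();print(o['tcp_pos'],o['opening']);np.save('o7.npy',o,allow_pickle=True)
c=arm.capture("wrist")
cv2.imwrite('pics/w7.png',c['pixels'])
```

```text
[ 0.55942528 -0.15592965  0.1929855 ] 0.08538276698400984
```

View pics/w7.png

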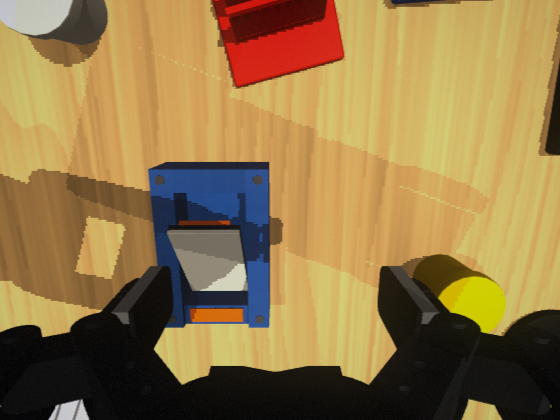

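Run:
```python
import cv2
i=cv2.imread('pics/w6.png')[45:200,200:345]
i=cv2.convertScaleAbs(i,alpha=1.5)
cv2.imwrite('pics/w6c.png',cv2.resize(i,None,fx=3.8,fy=3.8,interpolation=cv2.INTER_CUBIC))
i=cv2.imread('pics/w7.png')[0:100,200:350]
s=cv2.imread('pics/scene0.png')[170:220,212:275]
cv2.imwrite('pics/s6c.png',cv2.resize(cv2.convertScaleAbs(s,alpha=1.3),None,fx=10,fy=10,interpolation=cv2.INTER_CUBIC))
```

```text
(no output)
```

View pics/w6c.png

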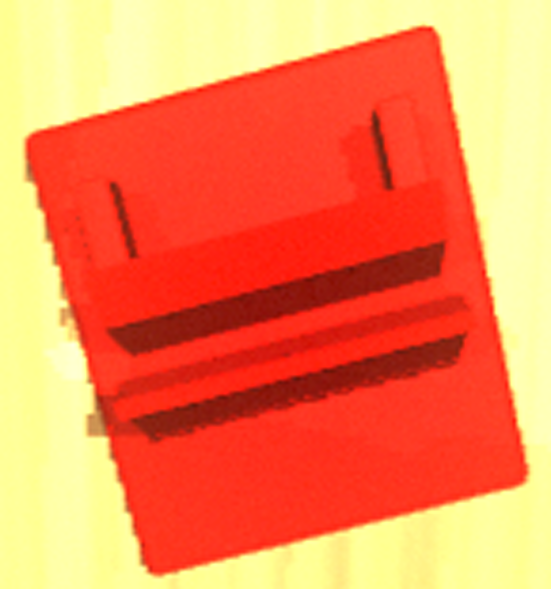

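View pics/s6c.png

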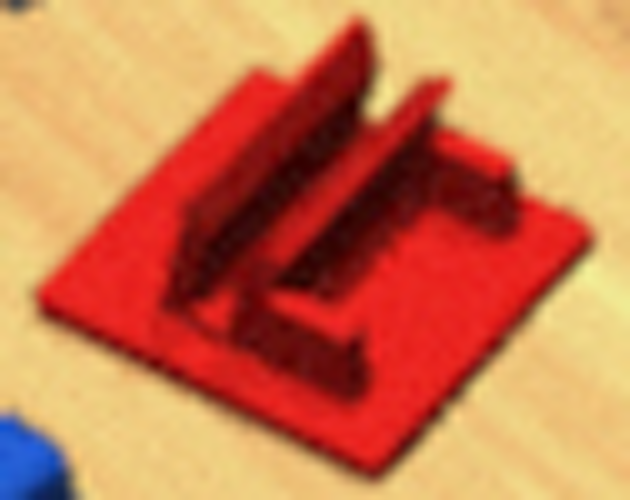

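Run:
```python
from h import *
c=arm.capture("wrist");s=arm.capture("scene");o=np.load('o6.npy',allow_pickle=True).item()
S=lambda x,y:(212+x/10,170+y/10)
W=lambda x,y:(200+x/3.8,45+y/3.8)
for n,a,b in [('-y near',(185,212),(468,300)),('-y near',(185,212),(465,335)),('-y far',(360,20),(110,385)),('-y far',(360,20),(130,420)),
 ('+y far',(445,85),(90,270)),('+y far',(445,85),(107,328)),('+y near',(250,290),(440,185)),('+y near',(250,290),(445,243)),('+y near',(280,290),(445,243))]:
    x,r=tri([ray(s,S(*a)),ray(c,W(*b),o)]); print(n,a,b,x.round(4),np.round(r,4))
print([onz(c,W(*p),.01,o).round(4) for p in [(27,140),(434,27),(526,480),(152,573)]])
```

```text
-y near (185, 212) (468, 300) [0.5974 0.0064 0.0573] [0. 0.]
-y near (185, 212) (465, 335) [0.5961 0.0007 0.0522] [0.0023 0.0023]
-y far (360, 20) (110, 385) [ 0.5245 -0.0106  0.0632] [0.0005 0.0005]
-y far (360, 20) (130, 420) [ 0.5249 -0.016   0.059 ] [0.0031 0.0031]
+y far (445, 85) (90, 270) [0.5186 0.0129 0.0525] [0.0009 0.0009]
+y far (445, 85) (107, 328) [0.5167 0.0033 0.0431] [0.0054 0.0054]
+y near (250, 290) (440, 185) [0.5938 0.0286 0.0437] [0.0016 0.0016]
+y near (250, 290) (445, 243) [0.5928 0.0198 0.036 ] [0.0027 0.0027]
+y near (280, 290) (445, 243) [0.5899 0.0223 0.036 ] [0.0064 0.0064]
[array([0.4997, 0.0418, 0.01  ]), array([0.5938, 0.0659, 0.01  ]), array([ 0.6198, -0.0379,  0.01  ]), array([ 0.526 , -0.0616,  0.01  ])]
```

{"name": "carry_out", "arguments": {
  "offset": [
    [0.045,0,0],
    [0.045,0,0],
    [0.045,0,0]
  ],
  "roll": [0,0,0]
}}

```text
time: 6.75
tcp_pos: [0.5599, -0.1084, 0.1935]
ee_rot: [[-0.003, 1.0, 0.0], [1.0, 0.003, -0.0], [-0.0, 0.0, -1.0]]
force: [-0.6, -0.3, 0.0]
opening: 0.0855
```

Run:
```python
from h import *
o=arm.get_obs();print(o['tcp_pos'],o['opening']);np.save('o8.npy',o,allow_pickle=True)
c=arm.capture("wrist")
cv2.imwrite('pics/w8.png',c['pixels'])
i=cv2.convertScaleAbs(c['pixels'][0:140,200:350],alpha=1.5)
cv2.imwrite('pics/w8c.png',cv2.resize(i,None,fx=4,fy=4,interpolation=cv2.INTER_CUBIC))
```

```text
[ 0.55994023 -0.10843439  0.19346694] 0.08550364021715977
```

{"name": "carry_out", "arguments": {
  "offset": [
    [0.05,0,0],
    [0.1,0,0],
    [0.15,0,0],
    [0.16,0,0],
    [0.16,0,0]
  ],
  "roll": [0,0,0,0,0]
}}

```text
time: 7.3
tcp_pos: [0.5598, 0.0513, 0.1933]
ee_rot: [[-0.003, 1.0, 0.0], [1.0, 0.003, -0.0], [-0.0, 0.0, -1.0]]
force: [-0.1, -0.9, -0.3]
opening: 0.0854
```

Run:
```python
from h import *
o=arm.get_obs();print(o['tcp_pos'],o['opening']);np.save('o9.npy',o,allow_pickle=True)
c=arm.capture("wrist")
cv2.imwrite('pics/w9.png',c['pixels'])
i=cv2.convertScaleAbs(c['pixels'][160:310,200:350],alpha=1.5)
cv2.imwrite('pics/w9c.png',cv2.resize(i,None,fx=4,fy=4,interpolation=cv2.INTER_CUBIC))
```

```text
[0.55977539 0.051344   0.19328864] 0.08540364879629256
```

View pics/w8c.png

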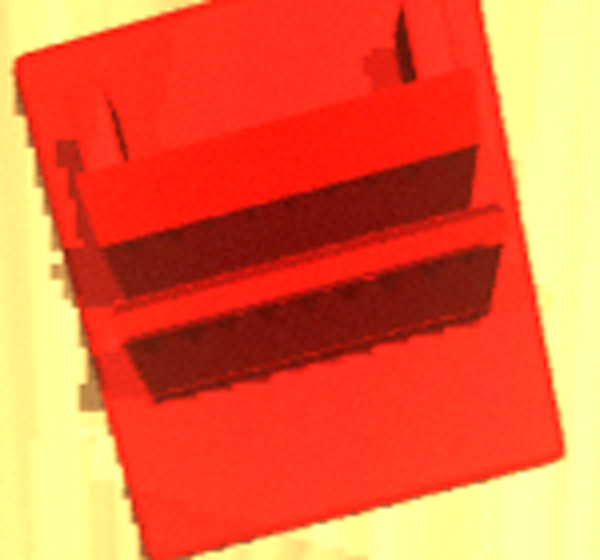

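View pics/w9c.png

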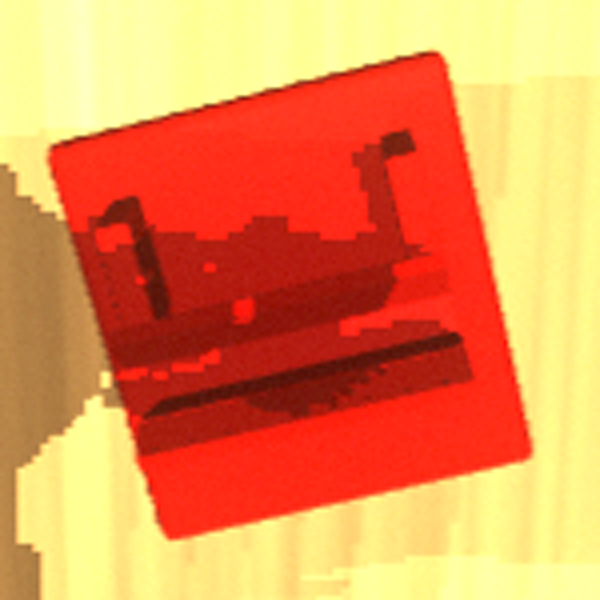

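Run:
```python
from h import *
c=arm.capture("wrist");o6,o8,o9=[np.load(f'o{i}.npy',allow_pickle=True).item() for i in (6,8,9)]
P={'A':((467,335),(503,243)),'B':((458,362),(490,318)),'C':((467,300),(503,212)),'E':((445,243),(478,148)),'F':((437,272),(468,205)),'G':((440,185),(472,70)),
"A'":((133,420),(125,343)),"B'":((153,440),(155,402)),"E'":((107,328),(103,245)),"G'":((90,268),(77,175))}
ex=np.array([-.249,.968]);ey=np.array([.968,.249]);b=np.array([.5598,.002])
for k,(a,d) in P.items():
    x,r=tri([ray(c,(200+a[0]/3.8,45+a[1]/3.8),o6),ray(c,(200+d[0]/4,d[1]/4),o8)])
    print(k,x.round(4),np.round(r[0],4),'stand', ((x[:2]-b)@ex).round(4),((x[:2]-b)@ey).round(4))
for p in [(50,145),(437,52),(532,455),(170,540)]: print(onz(c,(200+p[0]/4,160+p[1]/4),.01,o9).round(4))
for p in [(468,378),(142,455)]: print(onz(c,(200+p[0]/4,160+p[1]/4),.055,o9).round(4))
```

```text
A [ 0.5978 -0.0006  0.0571] 0.0002 stand -0.012 0.0361
B [ 0.6021 -0.0091  0.0098] 0.0001 stand -0.0212 0.0382
C [0.5988 0.0062 0.0479] 0.0003 stand -0.0056 0.0388
E [0.5939 0.0179 0.0456] 0.0002 stand 0.0069 0.037
F [0.5951 0.012  0.021 ] 0.0002 stand 0.0009 0.0367
G [0.5914 0.0289 0.055 ] 0.0001 stand 0.0182 0.0373
A' [ 0.5271 -0.0183  0.0552] 0.0005 stand -0.0115 -0.0367
B' [ 0.5279 -0.0273  0.0156] 0.0002 stand -0.0204 -0.0382
E' [5.217e-01 4.000e-04 4.620e-02] 0.0001 stand 0.008 -0.0373
G' [0.5179 0.0128 0.0463] 0.0006 stand 0.0209 -0.0379
[0.4997 0.0445 0.01  ]
[0.5927 0.0673 0.01  ]
[ 0.6202 -0.037   0.01  ]
[ 0.5264 -0.0616  0.01  ]
[0.597  0.0028 0.055 ]
[ 0.5253 -0.0158  0.055 ]
```

The views agree: the stand's walls lean toward world +y (inner wall goes from offset 1 mm at z 21 mm to 7.5 mm at z 46 mm), stand +x yaw ≈104°. I will grip the tile with the tool turned half round, so that it can go white face to stand +x.

{"name": "carry_out", "arguments": {
  "offset": [
    [-0.234,-0.056,0],
    [-0.234,-0.056,0],
    [-0.234,-0.056,0],
    [-0.234,-0.056,0],
    [-0.234,-0.056,0],
    [-0.234,-0.056,0],
    [-0.234,-0.056,0],
    [-0.234,-0.056,0],
    [-0.234,-0.056,0],
    [-0.234,-0.056,0]
  ],
  "roll": [90,90,90,90,90,90,90,90,90,90]
}}

```text
time: 8.4
tcp_pos: [0.5033, -0.1855, 0.1933]
ee_rot: [[0.998, 0.063, -0.0], [0.063, -0.998, -0.0], [-0.0, 0.0, -1.0]]
force: [0.1, 0.1, 0.6]
opening: 0.0855
```

{"name": "carry_out", "arguments": {
  "offset": [
    [0,0,0],
    [0,0,0],
    [0,0,0],
    [0,0,0],
    [0,0,0],
    [0,0,0],
    [0,0,0],
    [0,0,0],
    [0,0,0],
    [0,0,0]
  ],
  "roll": [90,90,90,90,90,90,90,90,90,90]
}}

```text
time: 9.4
tcp_pos: [0.5033, -0.1854, 0.1933]
ee_rot: [[0.134, -0.991, -0.0], [-0.991, -0.134, -0.0], [0.0, 0.0, -1.0]]
force: [0.0, 0.2, -0.2]
opening: 0.0852
```

Run:
```python
from h import *
o=arm.get_obs();print(o['time'],o['tcp_pos'],o['ee_rot'].round(4),o['q'])
```

```text
9.4 [ 0.50329137 -0.18543271  0.19330082] [[ 1.337e-01 -9.910e-01 -0.000e+00]
 [-9.910e-01 -1.337e-01 -2.000e-04]
 [ 2.000e-04  1.000e-04 -1.000e+00]] [-4.39698714e-01  3.69657520e-01  1.72678869e+00 -2.61360770e-04
  1.04508096e+00  2.56790610e+00]
```

{"name": "carry_out", "arguments": {
  "offset": [
    [-0.002,-0.001,0.04],
    [-0.002,-0.001,0.08],
    [-0.002,-0.001,0.115],
    [-0.002,-0.001,0.13],
    [-0.002,-0.001,0.14],
    [-0.002,-0.001,0.143],
    [-0.002,-0.001,0.143]
  ],
  "roll": [7.7,7.7,7.7,7.7,7.7,7.7,7.7]
}}

```text
time: 10.1
tcp_pos: [0.5047, -0.1823, 0.0507]
ee_rot: [[0.007, -1.0, 0.0], [-1.0, -0.007, -0.0], [0.0, -0.0, -1.0]]
force: [0.4, 0.3, -0.5]
opening: 0.0854
```

Run:
```python
from h import *
o=arm.get_obs();print(o['time'],o['tcp_pos'],o['ee_rot'].round(4),o['force'])
c=arm.capture("wrist");cv2.imwrite('pics/w10.png',c['pixels'])
```

```text
10.1 [ 0.50468978 -0.18226276  0.0506556 ] [[ 7.3e-03 -1.0e+00  5.0e-04]
 [-1.0e+00 -7.3e-03 -3.0e-04]
 [ 3.0e-04 -5.0e-04 -1.0e+00]] [ 0.38838417  0.27793656 -0.49657871]
```

View pics/w10.png

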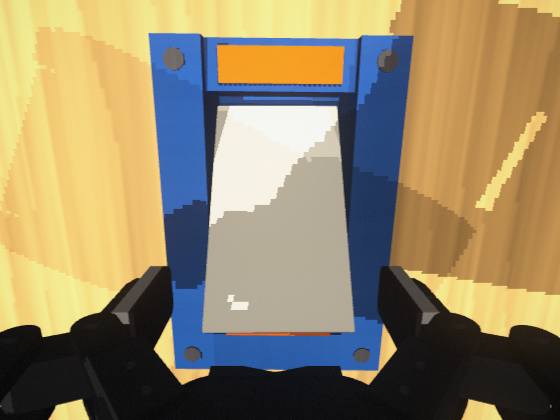

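The tile sits between the open pads (raised edge at row 331, pads at rows 265–330). Close.

{"name": "carry_out", "arguments": {
  "offset": [
    [0,0,0],
    [0,0,0],
    [0,0,0],
    [0,0,0],
    [0,0,0],
    [0,0,0],
    [0,0,0]
  ],
  "roll": [0,0,0,0,0,0,0],
  "hand": 0,
  "force": 35
}}

```text
time: 10.85
tcp_pos: [0.5049, -0.1814, 0.051]
ee_rot: [[0.008, -1.0, 0.001], [-1.0, -0.008, -0.0], [0.0, -0.001, -1.0]]
force: [-1.7, 1.6, 6.0]
opening: 0.0554
```

Run:
```python
from h import *
o=arm.get_obs();print(o['time'],o['tcp_pos'],o['ee_rot'].round(4),o['force'],o['opening'])
c=arm.capture("wrist");cv2.imwrite('pics/w11.png',c['pixels'])
```

```text
10.85 [ 0.50489441 -0.1814446   0.05096145] [[ 8.3e-03 -1.0e+00  7.0e-04]
 [-1.0e+00 -8.3e-03 -3.0e-04]
 [ 3.0e-04 -7.0e-04 -1.0e+00]] [-1.66468823  1.60774073  5.99428246] 0.055413751554686724
```

View pics/w11.png

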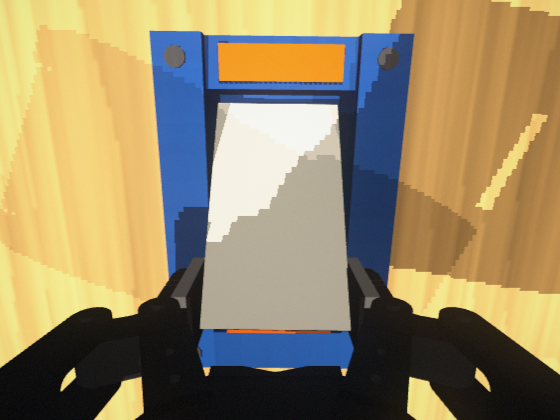

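{"name": "carry_out", "arguments": {
  "offset": [
    [0,0,-0.005],
    [0,0,-0.015],
    [0,0,-0.035],
    [0,0,-0.065],
    [0,0,-0.1],
    [0,0,-0.14],
    [0,0,-0.15],
    [0,0,-0.15]
  ],
  "roll": [0,0,0,0,0,0,0,0]
}}

```text
time: 11.7
tcp_pos: [0.5052, -0.1817, 0.2021]
ee_rot: [[0.008, -1.0, 0.003], [-1.0, -0.008, -0.001], [0.001, -0.003, -1.0]]
force: [-0.1, -0.2, -1.5]
opening: 0.0546
```

```bash
cat >> h.py <<'E'
def ends(c,o,u,v,w=.056):
    (p,d),(q,e)=ray(c,u,o),ray(c,v,o)
    s=w/np.linalg.norm(e/e[2]-d/d[2])
    return p-d/d[2]*s,q-e/e[2]*s
def snap(n):
    o=arm.get_obs();print(round(o['time'],2),o['tcp_pos'].round(4),np.degrees(np.arctan2(o['ee_rot'][1,0],o['ee_rot'][0,0])).round(2),o['force'].round(1),round(o['opening'],4),o['q'].round(3))
    c=arm.capture("wrist");cv2.imwrite(f'pics/{n}.png',c['pixels']);np.save(n+'.npy',o,allow_pickle=True)
E
python3 -c "
from h import *;snap('w12')"
```

```text
11.7 [ 0.5052 -0.1817  0.2021] -89.52 [-0.1 -0.2 -1.5] 0.0546 [-0.432  0.358  1.719 -0.     1.061  2.701]
```

View pics/w12.png

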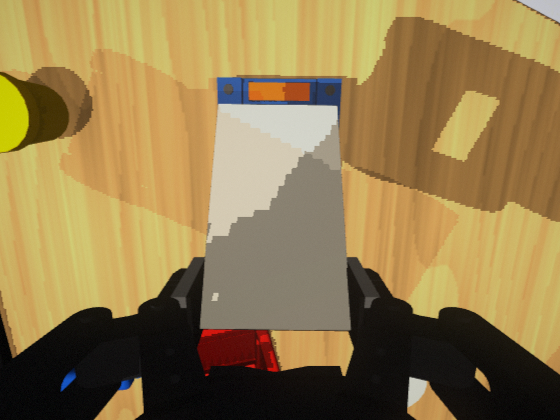

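Tile is held: low edge (217,105)–(338,106), upper edge (200,330)–(350,330).

Run:
```python
from h import *
o=np.load('w12.npy',allow_pickle=True).item();c=arm.capture("wrist")
a=np.mean(ends(c,o,(217,105),(338,106)),0);b=np.mean(ends(c,o,(200.5,330),(349.5,330)),0)
R=o['ee_rot'];ta=R.T@(a-o['tcp_pos']);tb=R.T@(b-o['tcp_pos']);print(ta,tb,np.linalg.norm(a-b),np.degrees(np.arctan2(ta[2]-tb[2],ta[0]-tb[0])))
```

```text
[0.07287208 0.00068125 0.02439979] [-0.00938375 -0.00059688 -0.0295259 ] 0.09836481630157924 33.24824930396368
```

{"name": "carry_out", "arguments": {
  "offset": [
    [-0.02,-0.02,0],
    [-0.04,-0.04,0],
    [-0.06,-0.06,0],
    [-0.08,-0.082,0],
    [-0.08,-0.082,0],
    [-0.08,-0.082,0],
    [-0.08,-0.082,0],
    [-0.08,-0.082,0],
    [-0.08,-0.082,0],
    [-0.08,-0.082,0]
  ],
  "roll": [-8,-16,-24,-32,-40,-48,-56,-64,-72,-80]
}}

```text
time: 12.8
tcp_pos: [0.5851, -0.1006, 0.1981]
ee_rot: [[0.987, -0.16, -0.004], [-0.16, -0.987, 0.001], [-0.004, -0.0, -1.0]]
force: [-0.3, -0.6, -1.6]
opening: 0.0552
```

{"name": "carry_out", "arguments": {
  "offset": [
    [0,0,0],
    [0,0,0],
    [0,0,0],
    [0,0,0],
    [0,0,0],
    [0,0,0],
    [0,0,0],
    [0,0,0],
    [0,0,0],
    [0,0,0]
  ],
  "roll": [-8,-16,-24,-32,-40,-48,-56,-64,-72,-80]
}}

```text
time: 13.8
tcp_pos: [0.5851, -0.1006, 0.1981]
ee_rot: [[0.329, 0.944, -0.003], [0.944, -0.329, 0.001], [-0.0, -0.004, -1.0]]
force: [0.5, -0.1, -2.2]
opening: 0.0556
```

```bash
python3 -c "
from h import *;snap('w13')"
```

```text
13.8 [ 0.5851 -0.1006  0.1981] 70.8 [ 0.5 -0.1 -2.2] 0.0556 [-0.249  0.466  1.566 -0.     1.114  0.086]
```

{"name": "carry_out", "arguments": {
  "offset": [
    [0,0,0],
    [0,0,0],
    [0,0,0],
    [0,0,0],
    [0,0,0],
    [0,0,0]
  ],
  "roll": [-8,-16,-24,-32,-34,-34]
}}

```text
time: 14.45
tcp_pos: [0.5854, -0.1007, 0.1987]
ee_rot: [[-0.248, 0.969, -0.003], [0.969, 0.248, 0.001], [0.001, -0.002, -1.0]]
force: [0.3, -0.3, -1.4]
opening: 0.0552
```

```bash
python3 -c "
from h import *;snap('w14')"
```

```text
14.45 [ 0.5854 -0.1007  0.1987] 104.35 [ 0.3 -0.3 -1.4] 0.0552 [-0.249  0.465  1.565 -0.     1.114 -0.499]
```

View pics/w14.png

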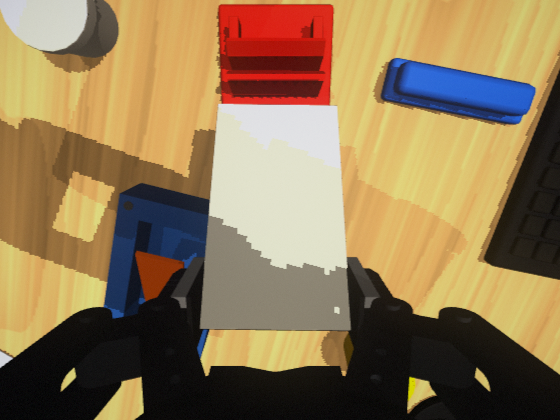

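{"name": "carry_out", "arguments": {
  "offset": [
    [0,0.001,0.04],
    [0,0.001,0.08],
    [0,0.001,0.11],
    [0,0.001,0.116],
    [0.01,0.001,0.116],
    [0.02,0.001,0.116],
    [0.03,0.001,0.116],
    [0.038,0.001,0.116],
    [0.044,0.001,0.116],
    [0.05,0.001,0.116]
  ],
  "roll": [0,0,0,0,0,0,0,0,0,0]
}}

```text
time: 15.5
tcp_pos: [0.5787, -0.0568, 0.0908]
ee_rot: [[-0.252, 0.968, 0.012], [0.968, 0.252, -0.01], [-0.013, 0.009, -1.0]]
force: [-6.5, -34.9, 37.9]
opening: 0.0549
```

```bash
python3 -c "
from h import *;snap('w15')"
```

```text
15.5 [ 0.5787 -0.0568  0.0908] 104.59 [ -6.5 -34.9  37.9] 0.0549 [-0.174  0.577  1.688 -0.01   0.863 -0.423]
```

View pics/w15.png

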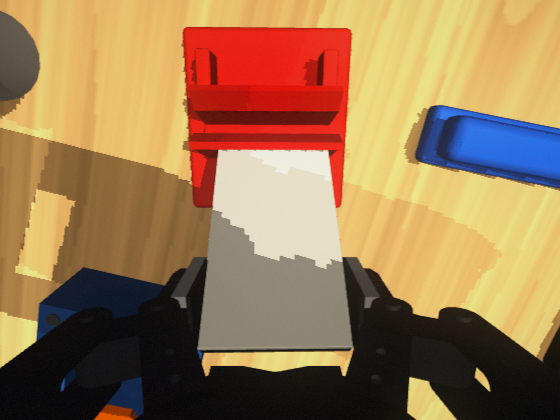

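The end caught on the wall (35–38 N along the tile); horizontal dragging jams by friction. Back off, and swing on an arc instead.

{"name": "carry_out", "arguments": {
  "offset": [
    [-0.01,0,-0.005],
    [-0.03,0,-0.01],
    [-0.04,0,-0.01],
    [-0.04,0,-0.01]
  ],
  "roll": [0,0,0,0]
}}

```text
time: 15.95
tcp_pos: [0.5848, -0.0913, 0.0949]
ee_rot: [[-0.249, 0.969, 0.001], [0.969, 0.249, -0.0], [-0.001, 0.001, -1.0]]
force: [-1.4, -0.4, -2.2]
opening: 0.0554
```

```bash
python3 -c "
from h import *;snap('w16')"
```

```text
15.95 [ 0.5848 -0.0913  0.0949] 104.4 [-1.4 -0.4 -2.2] 0.0554 [-0.234  0.591  1.649  0.     0.9   -0.485]
```

View pics/w16.png

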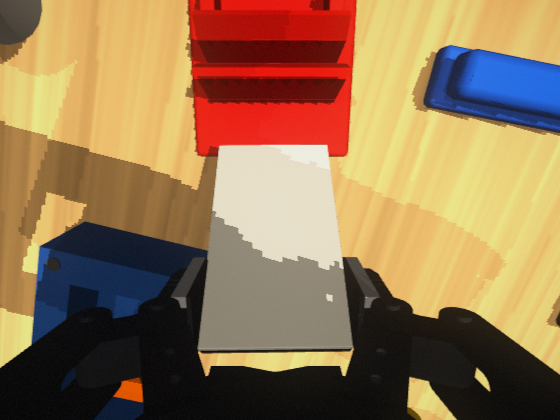

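```bash
cat >> h.py <<'E'
def tilepose(n,lo,up):
    o=np.load(n+'.npy',allow_pickle=True).item();c=arm.capture("wrist")
    a=np.mean(ends(c,o,*lo),0);b=np.mean(ends(c,o,*up),0);R=o['ee_rot']
    ta=R.T@(a-o['tcp_pos']);tb=R.T@(b-o['tcp_pos'])
    print('low',ta.round(4),'up',tb.round(4),'len',np.linalg.norm(a-b).round(4),'ang',np.degrees(np.arctan2(ta[2]-tb[2],ta[0]-tb[0])).round(1))
E
python3 - <<'E'
from h import *
tilepose('w16',((219,146),(329,146)),((199.5,349),(351.5,349)))
E
```

```text
low [ 0.0528 -0.0001  0.0356] up [-0.0155  0.0006 -0.0335] len 0.0971 ang 45.4
```

Tile is now at ≈45° in the grip (low edge (219,146)–(329,146)). Repeat lower down, swinging on an arc about the tile's end.

{"name": "carry_out", "arguments": {
  "offset": [
    [0.005,0,0.02],
    [0.018,0,0.03],
    [0.027,0,0.03],
    [0.033,0,0.0235],
    [0.04,0,0.017],
    [0.048,0,0.011],
    [0.048,0,0.011]
  ],
  "roll": [0,0,0,0,0,0,0]
}}

```text
time: 16.75
tcp_pos: [0.5726, -0.0434, 0.0844]
ee_rot: [[-0.252, 0.968, 0.001], [0.968, 0.252, -0.001], [-0.001, 0.001, -1.0]]
force: [0.9, -2.9, 1.1]
opening: 0.0555
```

```bash
python3 -c "
from h import *;snap('w17')"
```

```text
16.75 [ 0.5726 -0.0434  0.0844] 104.57 [ 0.9 -2.9  1.1] 0.0555 [-1.560e-01  5.800e-01  1.703e+00 -1.000e-03  8.570e-01 -4.100e-01]
```

View pics/w17.png

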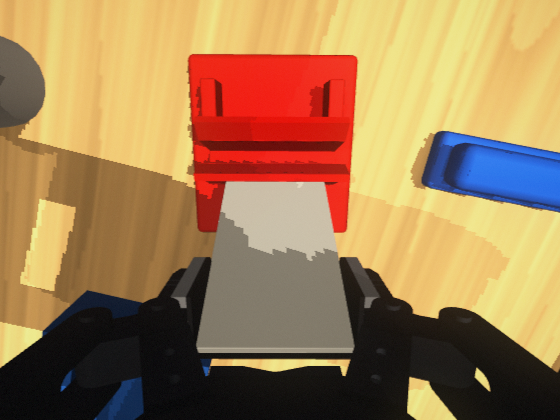

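Run:
```python
from h import *
tilepose('w17',((225,182),(326,182)),((197.5,347),(353.5,347)))
```

```text
low [0.0323 0.0007 0.0462] up [-0.0127  0.0006 -0.0361] len 0.0938 ang 61.4
```

{"name": "carry_out", "arguments": {
  "offset": [
    [0.008,0,-0.004],
    [0.016,0,-0.006],
    [0.025,0,-0.007],
    [0.033,0,-0.006],
    [0.04,0,-0.004],
    [0.046,0,-0.002],
    [0.046,0,-0.002]
  ],
  "roll": [0,0,0,0,0,0,0]
}}

```text
time: 17.55
tcp_pos: [0.5616, 0.0003, 0.0856]
ee_rot: [[-0.25, 0.968, 0.002], [0.968, 0.25, -0.001], [-0.001, 0.001, -1.0]]
force: [2.7, -3.6, 1.9]
opening: 0.0554
```

```bash
python3 -c "
from h import *;snap('w18')
s=arm.capture('scene')['pixels'][130:230,180:320];cv2.imwrite('pics/s18.png',cv2.resize(s,None,fx=5,fy=5,interpolation=cv2.INTER_CUBIC))"
```

```text
17.55 [5.616e-01 3.000e-04 8.560e-02] 104.5 [ 2.7 -3.6  1.9] 0.0554 [-8.200e-02  5.600e-01  1.737e+00 -1.000e-03  8.430e-01 -3.350e-01]
```

View pics/w18.png

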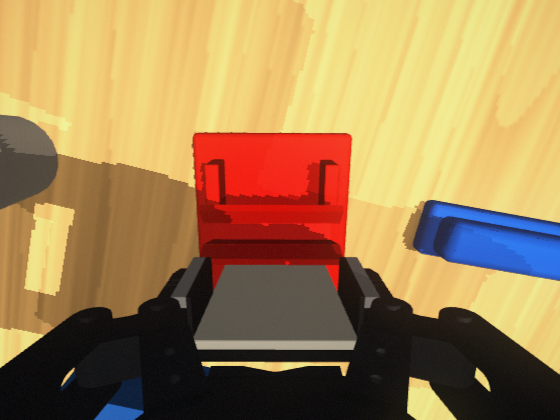

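View pics/s18.png

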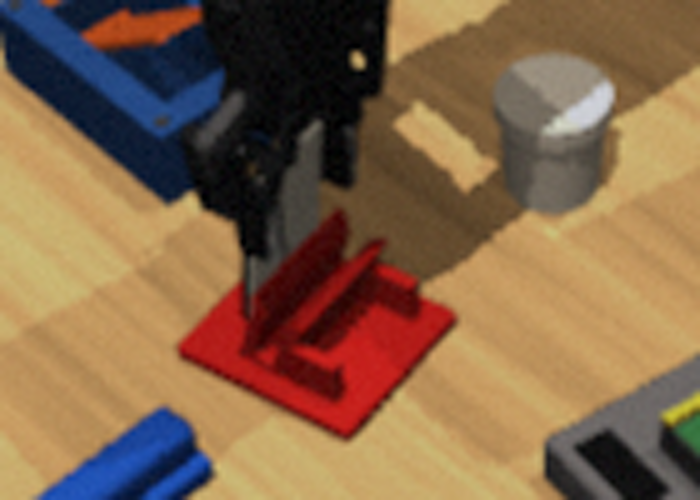

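Run:
```python
from h import *
tilepose('w18',((227.5,265),(324.5,265)),((195.5,341),(355.5,341)))
c=cv2.imread('pics/w18.png')[240:370,180:380];cv2.imwrite('pics/w18c.png',cv2.resize(c,None,fx=4,fy=4,interpolation=cv2.INTER_CUBIC))
```

```text
low [-0.0154  0.001   0.0413] up [-0.0086  0.0006 -0.0382] len 0.0798 ang 94.8
```

View pics/w18c.png

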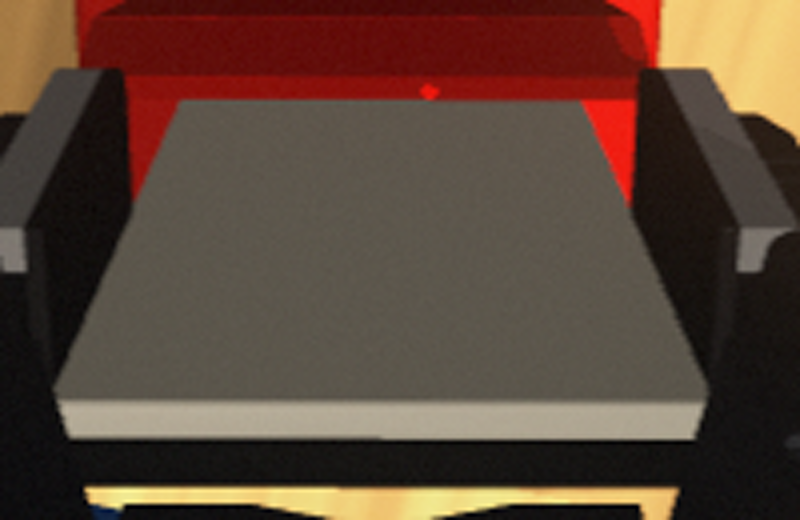

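Run:
```python
from h import *
o=np.load('w18.npy',allow_pickle=True).item();c=arm.capture("wrist");R=o['ee_rot']
for p in [(.011,-.028,0),(.011,-.028,-.004),(.011,-.028,-.008),(.011,-.028,-.04),(-.011,-.028,0),(-.011,-.028,-.004),(-.011,-.028,-.019),(-.011,-.028,-.04),(.011,-.036,-.004)]:
    u=proj(c,o['tcp_pos']+R@np.array(p),o);print(p,u.round(1),'crop',((u-[180,240])*4).round())
```

```text
(0.011, -0.028, 0) [210.7 248.5] crop [123.  34.]
(0.011, -0.028, -0.004) [209.  251.9] crop [116.  48.]
(0.011, -0.028, -0.008) [207.3 255.5] crop [109.  62.]
(0.011, -0.028, -0.04) [188.9 292.9] crop [ 35. 212.]
(-0.011, -0.028, 0) [213.1 293.4] crop [132. 214.]
(-0.011, -0.028, -0.004) [211.5 297.8] crop [126. 231.]
(-0.011, -0.028, -0.019) [205.  316.4] crop [100. 306.]
(-0.011, -0.028, -0.04) [193.1 350.1] crop [ 52. 440.]
(0.011, -0.036, -0.004) [190.4 251.9] crop [42. 48.]
```

{"name": "carry_out", "arguments": {
  "offset": [
    [0.004,0,0],
    [0.008,0,0],
    [0.011,0,0],
    [0.011,0,0],
    [0.007,0,-0.02],
    [0.004,0,-0.045],
    [0,0,-0.08],
    [0,0,-0.08],
    [0,0,-0.08]
  ],
  "roll": [0,0,0,0,0,0,0,0,0]
}}

```text
time: 18.65
tcp_pos: [0.5604, 0.0004, 0.165]
ee_rot: [[-0.25, 0.968, -0.001], [0.968, 0.25, 0.001], [0.001, -0.001, -1.0]]
force: [-0.2, 0.2, -1.9]
opening: 0.0553
```

```bash
python3 -c "
from h import *;snap('w19')
for n,r in (('scene',(90,230,180,320)),('top',(140,260,260,400))):
    s=arm.capture(n)['pixels'][r[0]:r[1],r[2]:r[3]];cv2.imwrite(f'pics/{n}19.png',cv2.resize(s,None,fx=5,fy=5,interpolation=cv2.INTER_CUBIC))"
```

```text
18.65 [5.604e-01 4.000e-04 1.650e-01] 104.45 [-0.2  0.2 -1.9] 0.0553 [-8.300e-02  4.460e-01  1.688e+00  1.000e-03  1.008e+00 -3.350e-01]
```

View pics/w19.png

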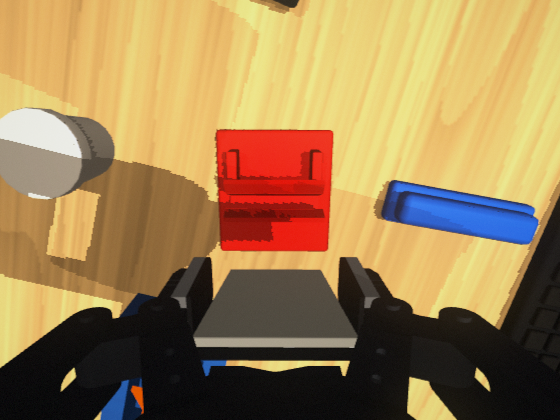

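View pics/scene19.png

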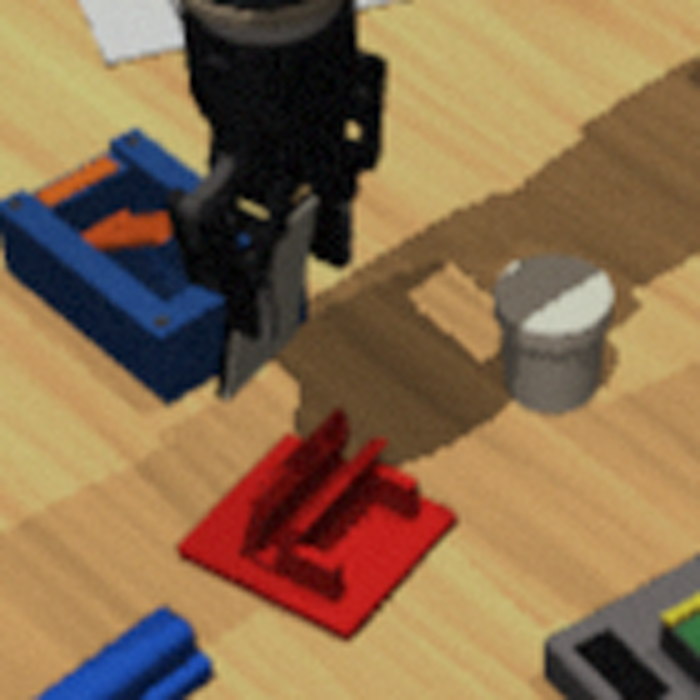

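Tile's lower face edge is now visible at (232,269)–(323,269), upper at (195,337)–(356,337).

Run:
```python
from h import *
c=cv2.imread('pics/w19.png')[250:360,180:380];cv2.imwrite('pics/w19c.png',cv2.resize(c,None,fx=4,fy=4,interpolation=cv2.INTER_CUBIC))
tilepose('w19',((231.5,269),(323.5,269)),((195,338),(356,338)))
```

```text
low [-0.0222  0.0019  0.0506] up [-0.0072  0.0006 -0.0386] len 0.0905 ang 99.5
```

View pics/w19c.png

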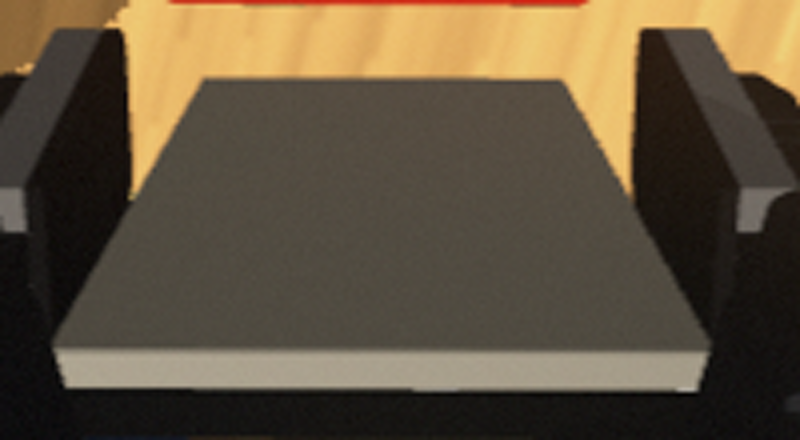

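Run:
```python
from h import *
for lo,up in [(((230.7,269.7),(320.8,269.7)),((193.5,337),(357.5,337))),(((231.2,269.7),(320.3,269.7)),((193.5,337),(357.5,337)))]:
    tilepose('w19',lo,up)
# scene check: bottom corner & top corner of tile
s=arm.capture('scene'); o=np.load('w19.npy',allow_pickle=True).item()
R=o['ee_rot']
for p in [(-.0236,.028,.06),(-.0236,-.028,.06),(-.007,-.028,-.038)]:
    u=proj(s,o['tcp_pos']+R@np.array(p));print(p,((u-[180,90])*5).round())
```

```text
low [-0.0245  0.0008  0.0546] up [-0.0055  0.0006 -0.0404] len 0.0969 ang 101.3
low [-0.0255  0.0008  0.0568] up [-0.0055  0.0006 -0.0404] len 0.0993 ang 101.6
(-0.0236, 0.028, 0.06) [223. 411.]
(-0.0236, -0.028, 0.06) [290. 345.]
(-0.007, -0.028, -0.038) [306. 204.]
```

Run:
```python
from h import *
s=arm.capture('scene'); o=np.load('w19.npy',allow_pickle=True).item();R=o['ee_rot']
i=cv2.convertScaleAbs(s['pixels'][115:180,210:260],alpha=2)
i=cv2.resize(i,None,fx=9,fy=9,interpolation=cv2.INTER_CUBIC)
for p in [(-.0255,.028,.0568),(-.0255,-.028,.0568),(-.0055,-.028,-.0404),(-.0055,.028,-.0404)]:
    u=(proj(s,o['tcp_pos']+R@np.array(p))-[210,115])*9;cv2.circle(i,tuple(int(k) for k in u),4,(0,255,0),1);print(u)
cv2.imwrite('pics/s19z.png',i)
```

```text
[125.65755192 503.3504636 ]
[246.44849357 384.24758945]
[284.6480136  137.74516419]
[157.09111766 258.31640763]
```

View pics/s19z.png

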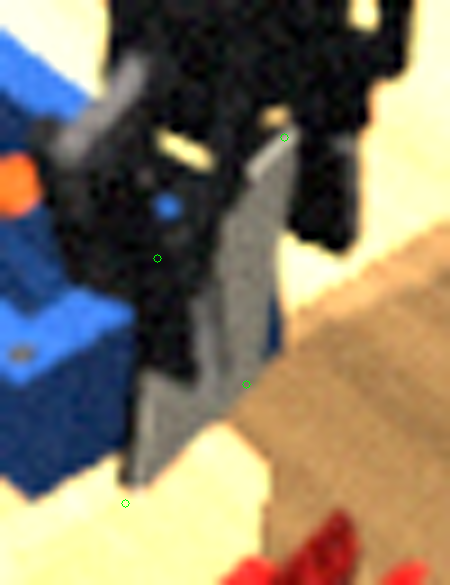

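{"name": "carry_out", "arguments": {
  "offset": [
    [0.012,0,0],
    [0.024,0,0],
    [0.034,0,0],
    [0.034,0,0.02],
    [0.034,0,0.04],
    [0.034,0,0.048],
    [0.034,0,0.048],
    [0.034,0,0.048]
  ],
  "roll": [0,0,0,0,0,0,0,0]
}}

```text
time: 19.85
tcp_pos: [0.5528, 0.0333, 0.118]
ee_rot: [[-0.25, 0.968, 0.001], [0.968, 0.25, 0.0], [-0.0, 0.001, -1.0]]
force: [-0.7, -0.3, -1.2]
opening: 0.0554
```

```bash
python3 -c "
from h import *;snap('w20')
c=cv2.imread('pics/w20.png')[180:360,170:390]
s=arm.capture('scene')['pixels'][125:215,205:285];
cv2.imwrite('pics/w20c.png',np.hstack([cv2.resize(c,(550,450)),cv2.convertScaleAbs(cv2.resize(s,(400,450),interpolation=cv2.INTER_CUBIC),alpha=1.6)])[:, :800])"
```

```text
19.85 [0.5528 0.0333 0.118 ] 104.48 [-0.7 -0.3 -1.2] 0.0554 [-0.024  0.5    1.74   0.     0.901 -0.277]
```

View pics/w20c.png

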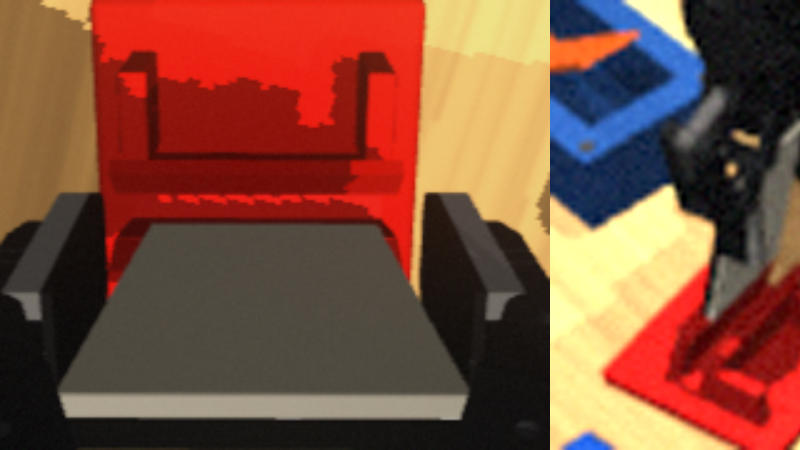

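Run:
```python
from h import *
s=arm.capture('scene')
i=cv2.convertScaleAbs(s['pixels'][165:215,212:275],alpha=1.6)
cv2.imwrite('pics/s20z.png',cv2.resize(i,None,fx=10,fy=10,interpolation=cv2.INTER_CUBIC))
ex=np.array([-.249,.968,0]);ey=np.array([.968,.249,0]);b=np.array([.5598,.002,0])
def onplane(px,yv):
    o,d=ray(s,px);t=((b+yv*ey-o)@ey)/(d@ey);X=o+d*t;return ((X-b)@ex).round(4),X[2].round(4)
print('tile',onplane((236.6,188.6),.0285)); print('A',onplane((230.5,191.2),.0365))
```

```text
tile (np.float64(0.0078), np.float64(0.0658))
A (np.float64(-0.0059), np.float64(0.0559))
```

View pics/s20z.png

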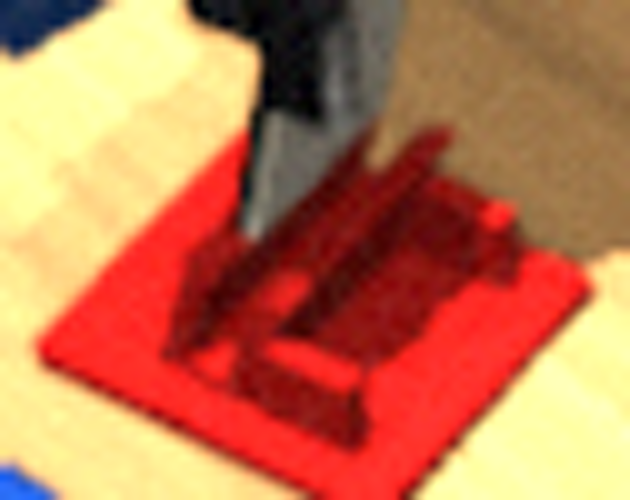

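The tile's end hangs over the mouth, in front of the -y wall's rim. Descend along the lean, watching force.

{"name": "carry_out", "arguments": {
  "offset": [
    [-0.001,0,0.004],
    [-0.002,0,0.008],
    [-0.003,0,0.012],
    [-0.004,0,0.016],
    [-0.005,0,0.02],
    [-0.005,0,0.02]
  ],
  "roll": [0,0,0,0,0,0]
}}

```text
time: 20.6
tcp_pos: [0.5534, 0.0282, 0.0966]
ee_rot: [[-0.25, 0.968, -0.001], [0.968, 0.25, 0.0], [0.001, -0.001, -1.0]]
force: [-0.3, 2.2, -2.6]
opening: 0.055
```

```bash
python3 -c "
from h import *;snap('w21')
c=cv2.imread('pics/w21.png')[180:360,170:390]
s=arm.capture('scene')['pixels'][150:215,212:270];
cv2.imwrite('pics/w21c.png',np.hstack([cv2.resize(c,(400,450)),cv2.convertScaleAbs(cv2.resize(s,(400,450),interpolation=cv2.INTER_CUBIC),alpha=1.6)])[:, :800])"
```

```text
20.6 [0.5534 0.0282 0.0966] 104.46 [-0.3  2.2 -2.6] 0.055 [-0.033  0.533  1.75   0.     0.86  -0.286]
```

View pics/w21c.png

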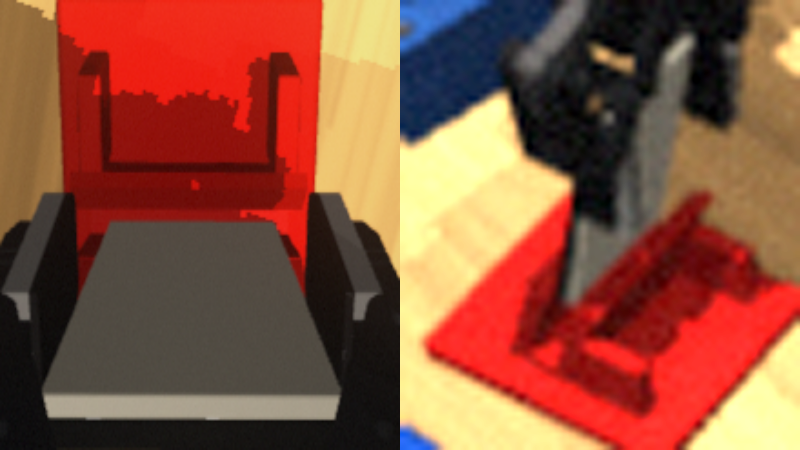

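The tile is between the walls with only 2 N of force; continue down.

{"name": "carry_out", "arguments": {
  "offset": [
    [-0.001,0,0.004],
    [-0.001,0,0.008],
    [-0.002,0,0.012],
    [-0.003,0,0.016],
    [-0.004,0,0.019],
    [-0.004,0,0.019]
  ],
  "roll": [0,0,0,0,0,0]
}}

```text
time: 21.3
tcp_pos: [0.5545, 0.0244, 0.0777]
ee_rot: [[-0.25, 0.968, -0.001], [0.968, 0.25, 0.0], [0.0, -0.001, -1.0]]
force: [-0.4, 2.3, -4.2]
opening: 0.0552
```

{"name": "carry_out", "arguments": {
  "offset": [
    [0,0,0.002],
    [-0.001,0,0.003],
    [-0.001,0,0.003]
  ],
  "roll": [0,0,0]
}}

```text
time: 21.6
tcp_pos: [0.5549, 0.0236, 0.0752]
ee_rot: [[-0.25, 0.968, -0.0], [0.968, 0.25, 0.0], [0.001, -0.0, -1.0]]
force: [-1.4, 5.1, -2.1]
opening: 0.0552
```

{"name": "carry_out", "arguments": {
  "offset": [
    [0.001,0,0.001],
    [0.001,0,0.002],
    [0.001,0,0.003],
    [0.001,0,0.003]
  ],
  "roll": [0,0,0,0]
}}

```text
time: 22.0
tcp_pos: [0.5548, 0.0241, 0.0722]
ee_rot: [[-0.25, 0.968, 0.0], [0.968, 0.25, -0.0], [-0.0, -0.0, -1.0]]
force: [-0.2, 0.4, -1.6]
opening: 0.0551
```

{"name": "carry_out", "arguments": {
  "offset": [
    [0,0,0.001],
    [0,0,0.002],
    [0,0,0.002]
  ],
  "roll": [0,0,0]
}}

```text
time: 22.3
tcp_pos: [0.5546, 0.0243, 0.0701]
ee_rot: [[-0.25, 0.968, -0.0], [0.968, 0.25, -0.0], [0.0, -0.0, -1.0]]
force: [-0.3, -0.1, -1.5]
opening: 0.0552
```

```bash
python3 -c "
from h import *;snap('w22')
c=cv2.imread('pics/w22.png')[180:360,170:390]
s=arm.capture('scene')['pixels'][150:215,212:270];
cv2.imwrite('pics/w22c.png',np.hstack([cv2.resize(c,(400,450)),cv2.convertScaleAbs(cv2.resize(s,(400,450),interpolation=cv2.INTER_CUBIC),alpha=1.6)])[:, :800])"
```

```text
22.3 [0.5546 0.0243 0.0701] 104.47 [-0.3 -0.1 -1.5] 0.0552 [-0.04   0.576  1.759 -0.     0.807 -0.293]
```

View pics/w22c.png

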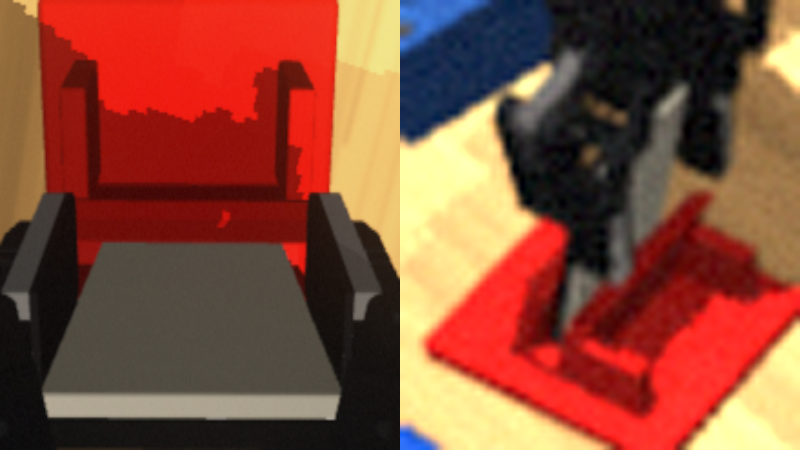

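{"name": "carry_out", "arguments": {
  "offset": [
    [0,0,0.001],
    [0,0,0.002],
    [0,0,0.002]
  ],
  "roll": [0,0,0]
}}

```text
time: 22.7
tcp_pos: [0.5549, 0.0245, 0.0692]
ee_rot: [[-0.25, 0.968, 0.001], [0.968, 0.25, 0.0], [-0.0, 0.001, -1.0]]
force: [-3.7, 2.1, 9.8]
opening: 0.0556
```

{"name": "carry_out", "arguments": {
  "offset": [
    [0,0,0.001],
    [0,0,0.002],
    [0,0,0.002]
  ],
  "roll": [0,0,0]
}}

```text
time: 23.0
tcp_pos: [0.5551, 0.0249, 0.0689]
ee_rot: [[-0.25, 0.968, 0.001], [0.968, 0.25, 0.0], [0.0, 0.001, -1.0]]
force: [-10.7, 5.0, 32.8]
opening: 0.0553
```

Firm floor contact (10 → 33 N over 2 mm). Relieve and open.

{"name": "carry_out", "arguments": {
  "offset": [
    [0,0,-0.002],
    [0,0,-0.003],
    [0,0,-0.003]
  ],
  "roll": [0,0,0]
}}

```text
time: 23.3
tcp_pos: [0.5549, 0.0244, 0.0693]
ee_rot: [[-0.25, 0.968, 0.0], [0.968, 0.25, 0.0], [-0.0, 0.0, -1.0]]
force: [0.5, 0.9, 3.2]
opening: 0.0552
```

{"name": "carry_out", "arguments": {
  "offset": [
    [0,0,0],
    [0,0,0],
    [0,0,0],
    [0,0,0],
    [0,0,0],
    [0,0,0]
  ],
  "roll": [0,0,0,0,0,0],
  "hand": 1
}}

```text
time: 23.9
tcp_pos: [0.5547, 0.0244, 0.0693]
ee_rot: [[-0.25, 0.968, -0.0], [0.968, 0.25, 0.0], [0.0, -0.0, -1.0]]
force: [0.3, 0.0, -0.8]
opening: 0.0854
```

```bash
python3 -c "
from h import *;snap('w23')"
```

```text
23.9 [0.5547 0.0244 0.0693] 104.47 [ 0.3  0.  -0.8] 0.0854 [-0.04   0.577  1.759  0.     0.805 -0.293]
```

View pics/w23.png

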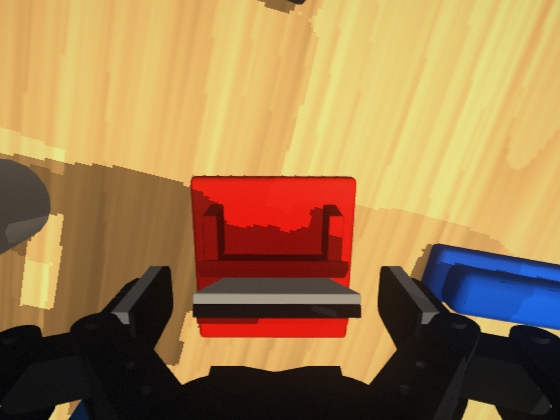

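The tile stands free in the slot: top end strip at rows 293–304, cols 193–361. Measure it.

Run:
```python
from h import *
c=cv2.imread('pics/w23.png')[260:330,180:380];cv2.imwrite('pics/w23c.png',cv2.resize(c,None,fx=4,fy=4,interpolation=cv2.INTER_CUBIC))
```

```text
(no output)
```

View pics/w23c.png

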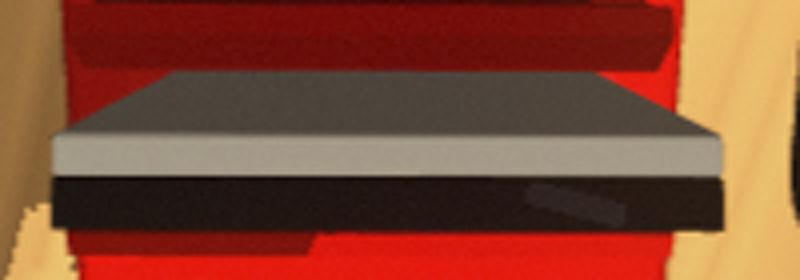

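Run:
```python
from h import *
o=np.load('w23.npy',allow_pickle=True).item();c=arm.capture("wrist");R=o['ee_rot']
ex=np.array([-.249,.968]);ey=np.array([.968,.249]);b=np.array([.5598,.002])
for r,l,rr in [(293.5,193.5,359.8),(304,193.2,360.5),(317.5,193,361.2)]:
    m=np.mean(ends(c,o,(l,r),(rr,r)),0);t=R.T@(m-o['tcp_pos']);print('world',m.round(4),'s',((m[:2]-b)@ex).round(4),((m[:2]-b)@ey).round(4),'tool',t.round(4))
```

```text
world [0.5532 0.0339 0.1072] s 0.0325 0.0016 tool [ 0.0096  0.001  -0.0379]
world [0.5541 0.031  0.1088] s 0.0295 0.0017 tool [ 0.0066  0.001  -0.0395]
world [0.5551 0.0271 0.1105] s 0.0255 0.0017 tool [ 0.0026  0.0011 -0.0412]
```

Lean ≈15–20°, top mid at s=29 mm, z≈109 mm: consistent with fully seated. Regrip a little lower and centred on the tile.

{"name": "carry_out", "arguments": {
  "offset": [
    [-0.002,0.001,0.003],
    [-0.003,0.001,0.005],
    [-0.003,0.001,0.005]
  ],
  "roll": [0,0,0]
}}

```text
time: 24.3
tcp_pos: [0.5563, 0.0215, 0.0639]
ee_rot: [[-0.25, 0.968, -0.001], [0.968, 0.25, 0.0], [0.0, -0.001, -1.0]]
force: [0.4, 0.1, 0.4]
opening: 0.0851
```

{"name": "carry_out", "arguments": {
  "offset": [
    [0,0,0],
    [0,0,0],
    [0,0,0],
    [0,0,0],
    [0,0,0],
    [0,0,0],
    [0,0,0]
  ],
  "roll": [0,0,0,0,0,0,0],
  "hand": 0,
  "force": 35
}}

```text
time: 25.0
tcp_pos: [0.5565, 0.0217, 0.0645]
ee_rot: [[-0.25, 0.968, 0.0], [0.968, 0.25, 0.0], [-0.0, 0.0, -1.0]]
force: [0.2, 0.2, 3.1]
opening: 0.0555
```

```bash
python3 -c "
from h import *;snap('w24')"
```

```text
25.0 [0.5565 0.0217 0.0645] 104.47 [0.2 0.2 3.1] 0.0555 [-0.045  0.587  1.757  0.     0.797 -0.297]
```

View pics/w24.png

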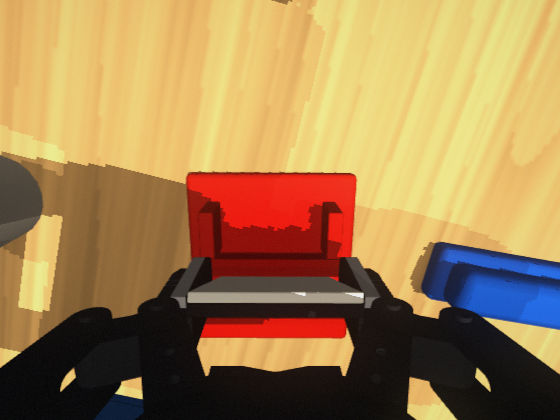

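{"name": "carry_out", "arguments": {
  "offset": [
    [0.002,0,-0.006],
    [0.004,0,-0.016],
    [0.008,0,-0.03],
    [0.012,0,-0.045],
    [0.012,0,-0.07],
    [-0.005,0,-0.085],
    [-0.032,0,-0.085],
    [-0.032,0,-0.085],
    [-0.032,0,-0.085]
  ],
  "roll": [0,0,0,0,0,0,0,0,0]
}}

```text
time: 25.95
tcp_pos: [0.5643, -0.0092, 0.15]
ee_rot: [[-0.249, 0.968, 0.0], [0.968, 0.249, 0.0], [0.0, 0.0, -1.0]]
force: [-0.1, -0.3, -1.6]
opening: 0.0549
```

```bash
python3 -c "
from h import *;snap('w25')"
```

```text
25.95 [ 0.5643 -0.0092  0.15  ] 104.42 [-0.1 -0.3 -1.6] 0.0549 [-0.099  0.472  1.69   0.     0.979 -0.351]
```

View pics/w25.png

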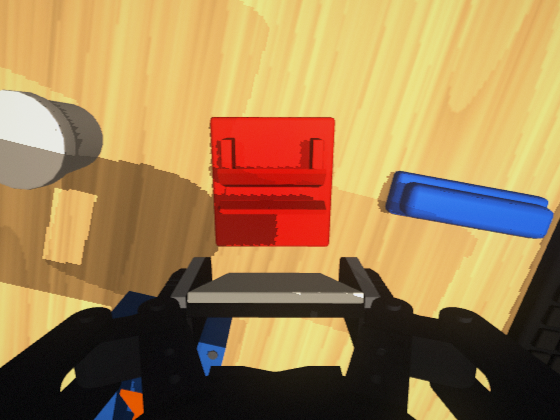

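Run:
```python
from h import *
c=cv2.imread('pics/w25.png')[250:330,170:390];cv2.imwrite('pics/w25c.png',cv2.resize(c,None,fx=3.6,fy=3.6,interpolation=cv2.INTER_CUBIC))
```

```text
(no output)
```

View pics/w25c.png

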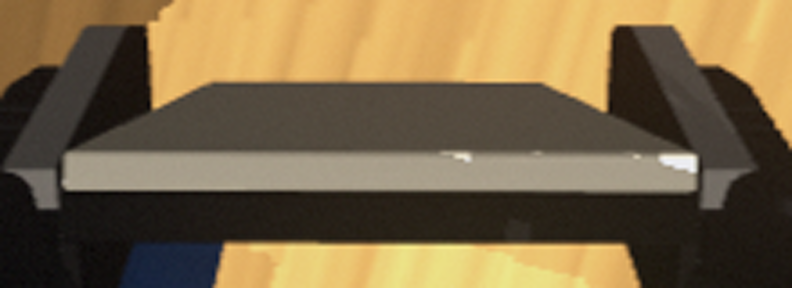

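Run:
```python
from h import *
f=lambda x,y:(170+x/3.6,250+y/3.6)
tilepose('w25',(f(213,83),f(544,83)),(f(64,150),f(698,150)))
```

```text
low [-0.0246  0.0004  0.0501] up [ 0.0134  0.0007 -0.0436] len 0.1011 ang 112.1
```

Tile at 112° in the grip, centred in the pads (grip 26 mm from top). Lower behind the stand's rear wall and drag over its rim to swing it further.

{"name": "carry_out", "arguments": {
  "offset": [
    [0,0,0.03],
    [0,0,0.06],
    [0,0,0.08],
    [0.004,0,0.08],
    [0.01,0,0.08],
    [0.017,0,0.08],
    [0.024,0,0.08],
    [0.031,0,0.08],
    [0.031,0,0.08]
  ],
  "roll": [0,0,0,0,0,0,0,0,0]
}}

```text
time: 26.95
tcp_pos: [0.5581, 0.021, 0.0717]
ee_rot: [[-0.251, 0.968, 0.004], [0.968, 0.251, -0.001], [-0.002, 0.004, -1.0]]
force: [0.1, -4.8, 4.4]
opening: 0.0554
```

```bash
python3 -c "
from h import *;snap('w26')
s=arm.capture('scene')['pixels'][130:220,180:290];cv2.imwrite('pics/s26.png',cv2.convertScaleAbs(cv2.resize(s,None,fx=6,fy=6,interpolation=cv2.INTER_CUBIC),alpha=1.5))"
```

```text
26.95 [0.5581 0.021  0.0717] 104.54 [ 0.1 -4.8  4.4] 0.0554 [-0.045  0.576  1.753 -0.002  0.808 -0.298]
```

View pics/s26.png

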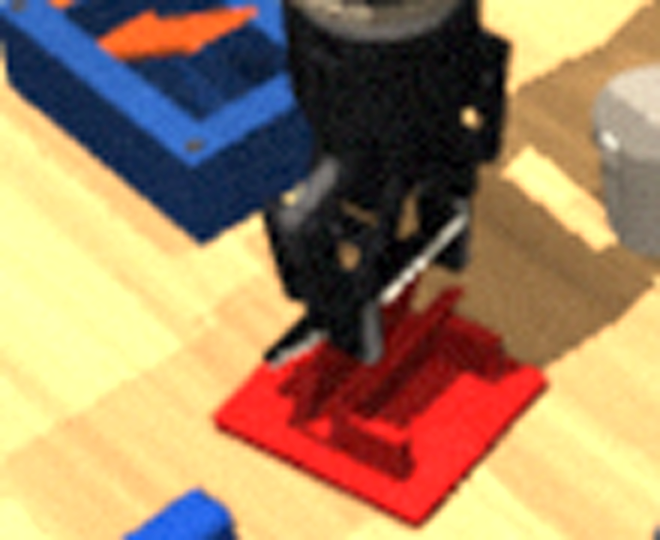

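View pics/w26.png

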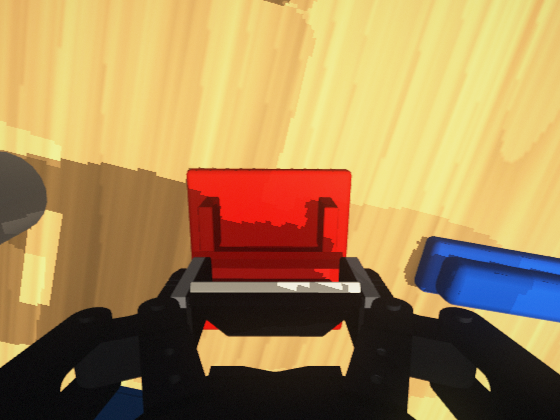

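The tile is swinging over (black back now visible, rows 295–335); force only ~6 N. Continue.

{"name": "carry_out", "arguments": {
  "offset": [
    [0.007,0,0],
    [0.014,0,0],
    [0.02,0,0],
    [0.025,0,0],
    [0.025,0,0]
  ],
  "roll": [0,0,0,0,0]
}}

```text
time: 27.55
tcp_pos: [0.5513, 0.0455, 0.0709]
ee_rot: [[-0.251, 0.968, 0.003], [0.968, 0.251, -0.0], [-0.001, 0.003, -1.0]]
force: [-1.0, -0.3, 6.5]
opening: 0.0553
```

{"name": "carry_out", "arguments": {
  "offset": [
    [-0.003,0,-0.02],
    [0,0,-0.06],
    [0,0,-0.1],
    [0.04,0,-0.13],
    [0.04,0,-0.13],
    [0.04,0,-0.13]
  ],
  "roll": [0,0,0,0,0,0]
}}

```text
time: 28.15
tcp_pos: [0.5402, 0.0845, 0.2001]
ee_rot: [[-0.251, 0.968, 0.001], [0.968, 0.251, 0.0], [0.0, 0.001, -1.0]]
force: [0.3, 0.3, -2.6]
opening: 0.0559
```

```bash
python3 -c "
from h import *;snap('w27')
s=arm.capture('scene')['pixels'][90:200,200:300];cv2.imwrite('pics/s27.png',cv2.convertScaleAbs(cv2.resize(s,None,fx=5.4,fy=5.4,interpolation=cv2.INTER_CUBIC),alpha=1.5))"
```

```text
28.15 [0.5402 0.0845 0.2001] 104.56 [ 0.3  0.3 -2.6] 0.0559 [ 0.07   0.379  1.694  0.     1.067 -0.184]
```

View pics/s27.png

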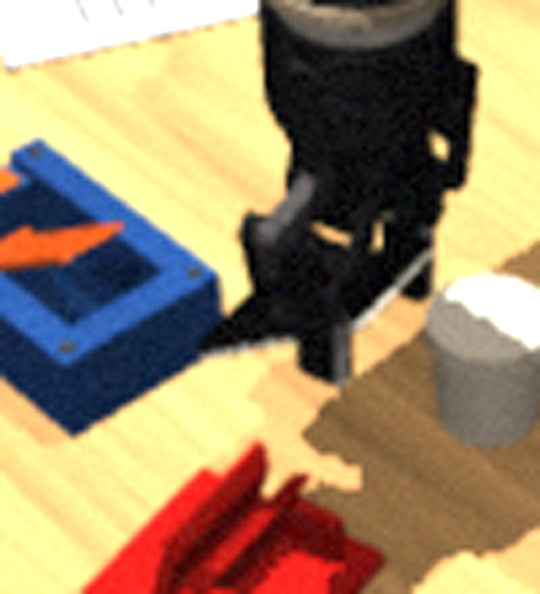

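View pics/w27.png

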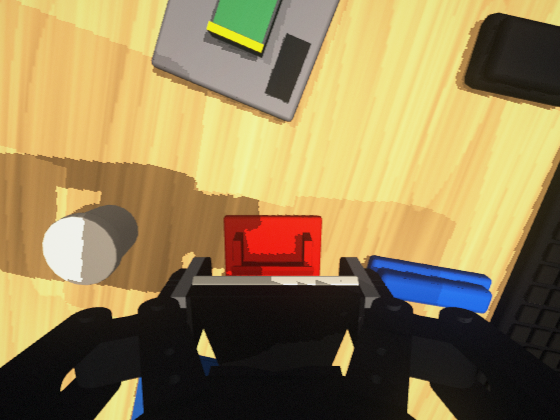

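Tile is now ≈60° past vertical, back upward (scene shows it as a shallow slope). Go to the reader and view it.

{"name": "carry_out", "arguments": {
  "offset": [
    [0.03,-0.01,0],
    [0.06,-0.02,0],
    [0.09,-0.035,0],
    [0.099,-0.04,0],
    [0.099,-0.04,0],
    [0.099,-0.04,0]
  ],
  "roll": [7,14,21,22,22,22]
}}

```text
time: 28.85
tcp_pos: [0.4772, 0.1689, 0.1987]
ee_rot: [[0.13, 0.991, -0.001], [0.991, -0.13, -0.0], [-0.0, -0.001, -1.0]]
force: [0.2, -0.2, -0.4]
opening: 0.0557
```

```bash
python3 -c "
from h import *;snap('w28')"
```

```text
28.85 [0.4772 0.1689 0.1987] 82.5 [ 0.2 -0.2 -0.4] 0.0557 [ 0.248  0.311  1.797 -0.     1.035  0.379]
```

View pics/w28.png

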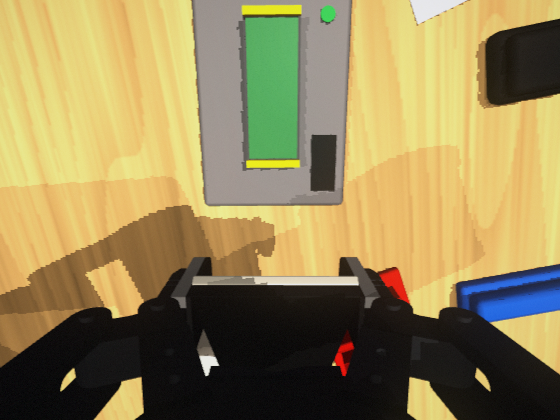

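Reader ahead: green window (245–300, 15–160), yellow stops at rows 10 and 163. Measure, then take a second view closer.

```bash
cat >> h.py <<'E'
def yel(img,r0,r1):
    h=cv2.cvtColor(img,cv2.COLOR_BGR2HSV);m=cv2.inRange(h,(24,190,120),(34,255,255));m[:r0]=0;m[r1:]=0;m[:,:200]=0;m[:,350:]=0
    cs,_=cv2.findContours(m,cv2.RETR_EXTERNAL,cv2.CHAIN_APPROX_NONE);k=sorted(cs,key=cv2.contourArea)[-2:]
    return [cv2.boxPoints(cv2.minAreaRect(q)) for q in k]
def grn(img):
    h=cv2.cvtColor(img,cv2.COLOR_BGR2HSV);m=cv2.inRange(h,(45,80,50),(80,255,255));m[:,:200]=0;m[:,318:]=0
    cs,_=cv2.findContours(m,cv2.RETR_EXTERNAL,cv2.CHAIN_APPROX_NONE);k=max(cs,key=cv2.contourArea);return cv2.approxPolyDP(k,6,True).reshape(-1,2)
E
python3 - <<'E'
from h import *
i=cv2.imread('pics/w28.png');o=np.load('w28.npy',allow_pickle=True).item();c=arm.capture('wrist')
g=grn(i);print(g.tolist());print([onz(c,p,.05,o).round(4).tolist() for p in g])
for b in yel(i,0,200): print(b.round(1).tolist(), [onz(c,p,.055,o).round(4).tolist() for p in b])
E
```

```text
[[246, 17], [249, 157], [296, 157], [297, 18]]
[[0.4741, 0.3108, 0.05], [0.4605, 0.2063, 0.05], [0.4995, 0.2011, 0.05], [0.5123, 0.305, 0.05]]
[[247.0, 160.0], [298.0, 160.0], [298.0, 167.0], [247.0, 167.0]] [[0.4589, 0.2045, 0.055], [0.5007, 0.199, 0.055], [0.5, 0.1933, 0.055], [0.458, 0.1988, 0.055]]
[[242.8000030517578, 6.0], [300.0, 4.900000095367432], [300.20001220703125, 13.5], [243.0, 14.600000381469727]] [[0.4731, 0.317, 0.055], [0.5151, 0.3122, 0.055], [0.5146, 0.3065, 0.055], [0.4724, 0.3113, 0.055]]
```

{"name": "carry_out", "arguments": {
  "offset": [
    [0.03,0,0],
    [0.05,0.003,0],
    [0.05,0.003,0],
    [0.05,0.003,0]
  ],
  "roll": [0,0,0,0]
}}

```text
time: 29.35
tcp_pos: [0.4867, 0.2181, 0.1989]
ee_rot: [[0.131, 0.991, -0.001], [0.991, -0.131, -0.0], [-0.001, -0.001, -1.0]]
force: [-0.2, -0.1, -2.8]
opening: 0.0556
```

Run:
```python
from h import *
snap('w29')
i=cv2.imread('pics/w29.png');o=np.load('w29.npy',allow_pickle=True).item();c=arm.capture('wrist')
g=grn(i);print(g.tolist());print([onz(c,p,.05,o).round(4).tolist() for p in g])
for b in yel(i,0,240): print(b.round(1).tolist(), [onz(c,p,.055,o).round(4).tolist() for p in b])
```

```text
29.35 [0.4867 0.2181 0.1989] 82.48 [-0.2 -0.1 -2.8] 0.0556 [ 0.334  0.358  1.729 -0.     1.056  0.466]
[[243, 88], [247, 215], [292, 215], [292, 87]]
[[0.4735, 0.3101, 0.05], [0.4606, 0.2056, 0.05], [0.4997, 0.2004, 0.05], [0.5123, 0.3057, 0.05]]
[[245.0, 218.0], [294.0, 218.0], [294.0, 224.0], [245.0, 224.0]] [[0.459, 0.2045, 0.055], [0.5011, 0.199, 0.055], [0.5004, 0.1936, 0.055], [0.4582, 0.1992, 0.055]]
[[240.0, 78.0], [295.0, 78.0], [295.0, 85.0], [240.0, 85.0]] [[0.4727, 0.3172, 0.055], [0.5151, 0.3116, 0.055], [0.5145, 0.3065, 0.055], [0.4719, 0.3122, 0.055]]
```

View pics/w29.png

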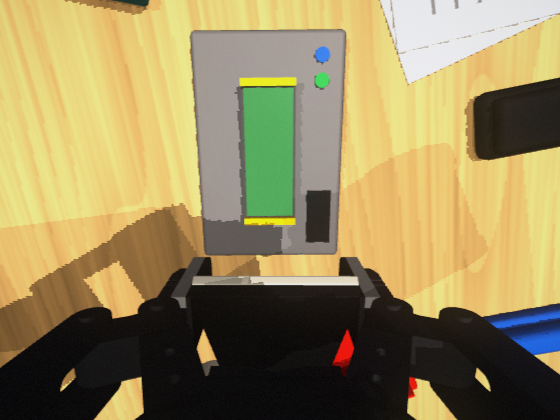

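Run:
```python
from h import *
c=cv2.imread('pics/w29.png')[250:390,170:380];c=cv2.convertScaleAbs(c,alpha=2.2,beta=25);cv2.imwrite('pics/w29c.png',cv2.resize(c,None,fx=3.8,fy=3.8,interpolation=cv2.INTER_CUBIC))
s=arm.capture('scene')['pixels'][130:230,240:350];cv2.imwrite('pics/s29.png',cv2.convertScaleAbs(cv2.resize(s,None,fx=6,fy=6,interpolation=cv2.INTER_CUBIC),alpha=1.5))
```

```text
(no output)
```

View pics/w29c.png

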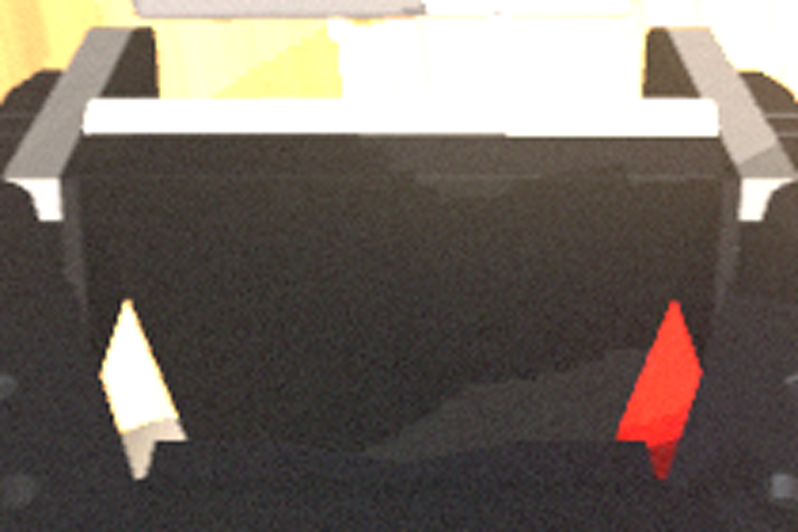

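View pics/s29.png

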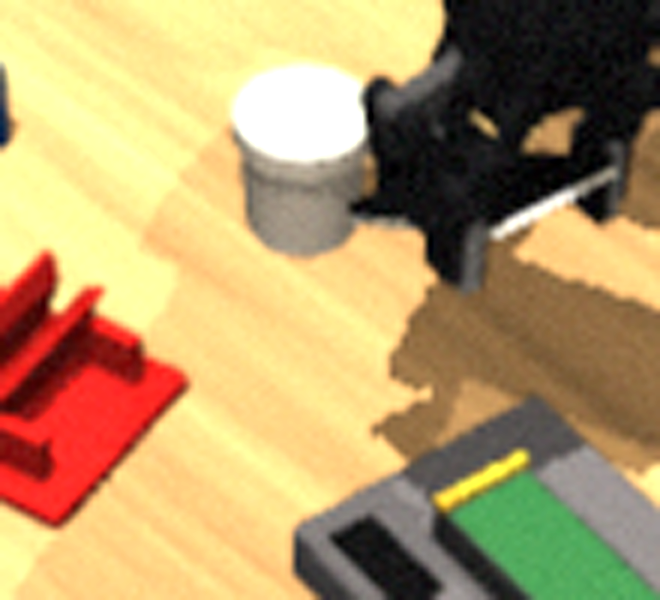

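Run:
```python
from h import *
f=lambda x,y:(170+x/3.8,250+y/3.8)
tilepose('w29',(f(187,440),f(618,440)),(f(128,300),f(675,300)))
tilepose('w29',(f(187,440),f(618,440)),(f(85,135),f(718,135)))
tilepose('w29',(f(187,440),f(618,440)),(f(85,100),f(716,100)))
```

```text
low [-0.0512  0.001   0.0014] up [-0.0123  0.0008 -0.0253] len 0.0472 ang 145.5
low [-0.0512  0.001   0.0014] up [ 0.0125  0.0008 -0.0374] len 0.0746 ang 148.7
low [-0.0512  0.001   0.0014] up [ 0.0153  0.0007 -0.0362] len 0.0765 ang 150.5
```

Run:
```python
from h import *
f=lambda x,y:(170+x/3.8,250+y/3.8)
tilepose('w29',(f(187,440),f(618,440)),(f(76,178),f(727,178)))
tilepose('w29',(f(187,440),f(618,440)),(f(80,178),f(723,178)))
```

```text
low [-0.0512  0.001   0.0014] up [ 0.0105  0.0008 -0.0413] len 0.075 ang 145.3
low [-0.0512  0.001   0.0014] up [ 0.0098  0.0008 -0.04  ] len 0.0737 ang 145.8
```

Run:
```python
from h import *
s=arm.capture('scene');o=np.load('w29.npy',allow_pickle=True).item();R=o['ee_rot']
for n,p in dict(lowA=(-.072,.028,.015),lowB=(-.072,-.028,.015),low26=(-.0628,.028,.0182),upW=(.0153,.028,-.0362),upW2=(.0153,-.028,-.0362),upAlt=(.0225,-.028,-.034)).items():
    u=proj(s,o['tcp_pos']+R@np.array(p));print(n,((u-[240,130])*6).round())
```

```text
lowA [338. 205.]
lowB [456. 147.]
low26 [352. 225.]
upW [488. 239.]
upW2 [612. 175.]
upAlt [624. 191.]
```

Assessment: during the drag the tile crept upward in the pads (now ≈26 mm from the fingertips), so laid flat the fingertips would hit the reader housing. I will put it back into the slot and regrip nearer the tips, with the low end of the tile.

{"name": "carry_out", "arguments": {
  "offset": [
    [-0.04,0.02,0],
    [-0.08,0.04,0],
    [-0.12,0.06,0],
    [-0.14,0.075,0.02],
    [-0.14,0.075,0.04],
    [-0.14,0.075,0.06],
    [-0.14,0.075,0.06]
  ],
  "roll": [-7,-14,-21,-22,-22,-22,-22]
}}

```text
time: 30.5
tcp_pos: [0.5411, 0.0698, 0.1371]
ee_rot: [[-0.249, 0.968, -0.004], [0.968, 0.249, -0.0], [0.001, -0.004, -1.0]]
force: [0.1, -0.2, -1.5]
opening: 0.0554
```

Run:
```python
from h import *
snap('w30')
o=arm.get_obs()
ex=np.array([-.249,.968]);ey=np.array([.968,.249]);b=np.array([.5598,.002]);d=o['tcp_pos'][:2]-b;print('s',d@ex,'ey',d@ey)
s=arm.capture('scene')['pixels'][90:220,190:310];cv2.imwrite('pics/s30.png',cv2.convertScaleAbs(cv2.resize(s,None,fx=4.5,fy=4.5,interpolation=cv2.INTER_CUBIC),alpha=1.5))
```

```text
30.5 [0.5411 0.0698 0.1371] 104.44 [ 0.1 -0.2 -1.5] 0.0554 [ 0.043  0.461  1.746  0.     0.938 -0.209]
s 0.0702560263197826 ey -0.000346966396824437
```

View pics/s30.png

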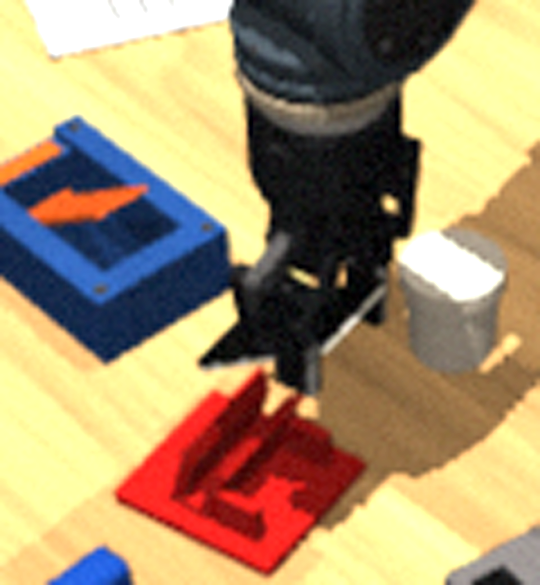

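View pics/w30.png

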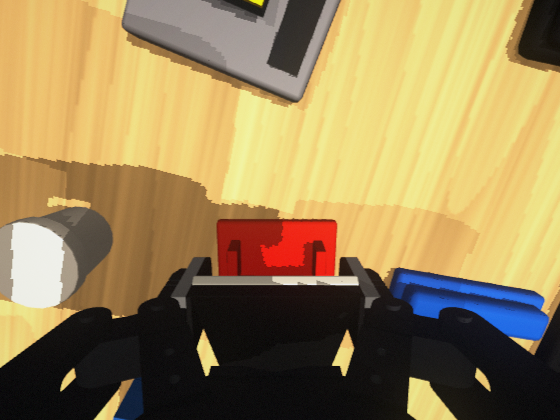

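Run:
```python
from h import *
s=arm.capture('scene')
ex=np.array([-.249,.968,0]);ey=np.array([.968,.249,0]);b=np.array([.5598,.002,0])
def onplane(px,yv):
    o,d=ray(s,px);t=((b+yv*ey-o)@ey)/(d@ey);X=o+d*t;return ((X-b)@ex).round(4),X[2].round(4)
for px in [(234.4,171.1),(233.1,172.3)]: print(onplane(px,.0285))
cs=lambda x,y:proj(s,b+x*ex+.0285*ey+[0,0,y])
print(cs(-.001,.1234),cs(.0035,.1168))
```

```text
(np.float64(0.006), np.float64(0.1251))
(np.float64(0.0016), np.float64(0.1188))
[232.08832376 170.51265844] [233.79268881 173.18691793]
```

{"name": "carry_out", "arguments": {
  "offset": [
    [0,0,0.03],
    [0,0,0.055],
    [0,0,0.07],
    [-0.004,0,0.07],
    [-0.01,0,0.062],
    [-0.017,0,0.055],
    [-0.024,0,0.048],
    [-0.024,0,0.048]
  ],
  "roll": [0,0,0,0,0,0,0,0]
}}

```text
time: 31.45
tcp_pos: [0.5492, 0.0469, 0.0938]
ee_rot: [[-0.249, 0.969, 0.002], [0.969, 0.249, 0.001], [0.001, 0.002, -1.0]]
force: [-3.8, 4.7, 2.8]
opening: 0.0554
```

Run:
```python
from h import *
snap('w31')
s=arm.capture('scene')['pixels'][90:220,190:310];cv2.imwrite('pics/s31.png',cv2.convertScaleAbs(cv2.resize(s,None,fx=4.5,fy=4.5,interpolation=cv2.INTER_CUBIC),alpha=1.5))
```

```text
31.45 [0.5492 0.0469 0.0938] 104.42 [-3.8  4.7  2.8] 0.0554 [ 0.000e+00  5.320e-01  1.761e+00  1.000e-03  8.460e-01 -2.520e-01]
```

View pics/s31.png

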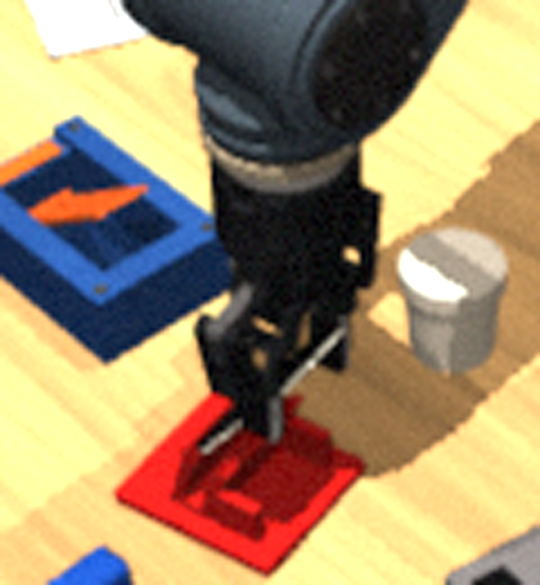

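View pics/w31.png

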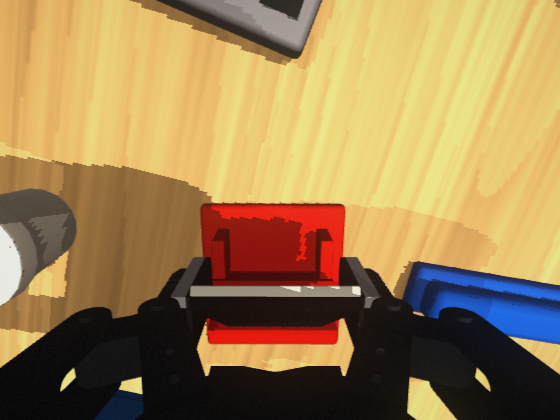

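Works: the tile is turning upright in the mouth (back now rows 298–328), 7 N. Continue the arc.

{"name": "carry_out", "arguments": {
  "offset": [
    [-0.004,0,-0.003],
    [-0.008,0,-0.006],
    [-0.013,0,-0.008],
    [-0.017,0,-0.01],
    [-0.021,0,-0.011],
    [-0.021,0,-0.011]
  ],
  "roll": [0,0,0,0,0,0]
}}

```text
time: 32.15
tcp_pos: [0.5544, 0.0271, 0.1046]
ee_rot: [[-0.249, 0.968, 0.002], [0.968, 0.249, 0.001], [0.001, 0.002, -1.0]]
force: [-3.9, 5.9, 6.1]
opening: 0.0554
```

Run:
```python
from h import *
snap('w32')
s=arm.capture('scene')['pixels'][120:220,190:290]
c=cv2.imread('pics/w32.png')[240:350,170:390]
cv2.imwrite('pics/s32.png',np.hstack([cv2.convertScaleAbs(cv2.resize(s,(300,300),interpolation=cv2.INTER_CUBIC),alpha=1.5),cv2.resize(c,(500,300))]))
```

```text
32.15 [0.5544 0.0271 0.1046] 104.44 [-3.9  5.9  6.1] 0.0554 [-0.036  0.521  1.745  0.002  0.873 -0.289]
```

View pics/s32.png

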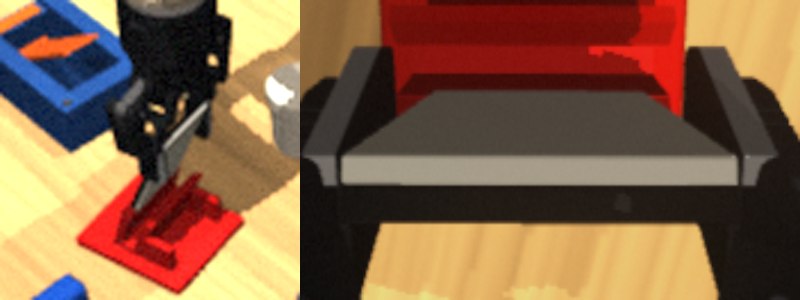

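Run:
```python
from h import *
tilepose('w32',((230.3,273),(318.5,273)),((188.5,296.8),(363.6,296.8)))
```

```text
low [-0.0285 -0.      0.0583] up [ 0.0115  0.0008 -0.0435] len 0.1093 ang 111.4
```

{"name": "carry_out", "arguments": {
  "offset": [
    [0.002,0,0.002],
    [0.002,0,0.006],
    [0.001,0,0.01],
    [0,0,0.015],
    [-0.001,0,0.02],
    [-0.002,0,0.025],
    [-0.002,0,0.025]
  ],
  "roll": [0,0,0,0,0,0,0]
}}

```text
time: 33.0
tcp_pos: [0.5541, 0.0243, 0.0768]
ee_rot: [[-0.25, 0.968, -0.001], [0.968, 0.25, -0.0], [-0.0, -0.001, -1.0]]
force: [0.6, 0.5, -3.0]
opening: 0.0551
```

{"name": "carry_out", "arguments": {
  "offset": [
    [-0.001,0,0.003],
    [-0.001,0,0.006],
    [-0.002,0,0.008],
    [-0.002,0,0.008]
  ],
  "roll": [0,0,0,0]
}}

```text
time: 33.4
tcp_pos: [0.5547, 0.0224, 0.069]
ee_rot: [[-0.25, 0.968, -0.0], [0.968, 0.25, -0.0], [-0.0, -0.0, -1.0]]
force: [0.3, 0.5, -1.8]
opening: 0.0553
```

Inserting freely. Now feel for the floor.

{"name": "carry_out", "arguments": {
  "offset": [
    [0,0,0.002],
    [0,0,0.004],
    [0,0,0.004]
  ],
  "roll": [0,0,0]
}}

```text
time: 33.7
tcp_pos: [0.555, 0.0223, 0.0654]
ee_rot: [[-0.25, 0.968, 0.001], [0.968, 0.25, -0.001], [-0.001, 0.0, -1.0]]
force: [1.0, -2.0, -1.7]
opening: 0.0553
```

{"name": "carry_out", "arguments": {
  "offset": [
    [0,0,0.001],
    [0,0,0.002],
    [0,0,0.002]
  ],
  "roll": [0,0,0]
}}

```text
time: 34.0
tcp_pos: [0.5551, 0.0225, 0.065]
ee_rot: [[-0.25, 0.968, 0.001], [0.968, 0.25, -0.0], [-0.001, 0.001, -1.0]]
force: [-6.8, -1.6, 21.4]
opening: 0.0556
```

Seated again (21 N on the floor). Relieve, open, raise 24 mm so that only the top ~18 mm of the tile is in the pads, and regrip.

{"name": "carry_out", "arguments": {
  "offset": [
    [0,0,-0.001],
    [0,0,-0.002],
    [0,0,-0.002]
  ],
  "roll": [0,0,0]
}}

```text
time: 34.3
tcp_pos: [0.555, 0.0225, 0.0655]
ee_rot: [[-0.25, 0.968, 0.001], [0.968, 0.25, -0.0], [-0.0, 0.001, -1.0]]
force: [0.4, -4.1, 2.8]
opening: 0.0555
```

{"name": "carry_out", "arguments": {
  "offset": [
    [0,0,0],
    [0,0,0],
    [0,0,0],
    [0,0,0],
    [0,0,0]
  ],
  "roll": [0,0,0,0,0],
  "hand": 1
}}

```text
time: 34.8
tcp_pos: [0.5547, 0.0227, 0.0652]
ee_rot: [[-0.25, 0.968, -0.0], [0.968, 0.25, 0.0], [0.0, -0.0, -1.0]]
force: [-0.3, 1.3, 0.2]
opening: 0.0851
```

{"name": "carry_out", "arguments": {
  "offset": [
    [0,0,-0.01],
    [0,0,-0.02],
    [0,0,-0.022],
    [0,0,-0.022]
  ],
  "roll": [0,0,0,0]
}}

```text
time: 35.2
tcp_pos: [0.5551, 0.0226, 0.0881]
ee_rot: [[-0.25, 0.968, 0.001], [0.968, 0.25, -0.0], [-0.0, 0.001, -1.0]]
force: [-0.1, -0.0, -0.5]
opening: 0.0854
```

Run:
```python
from h import *
snap('w33')
c=cv2.imread('pics/w33.png')[250:350,170:390];cv2.imwrite('pics/w33c.png',cv2.resize(c,None,fx=3.6,fy=3.6,interpolation=cv2.INTER_CUBIC))
```

```text
35.2 [0.5551 0.0226 0.0881] 104.47 [-0.1 -0.  -0.5] 0.0854 [-0.043  0.547  1.752  0.     0.841 -0.296]
```

View pics/w33c.png

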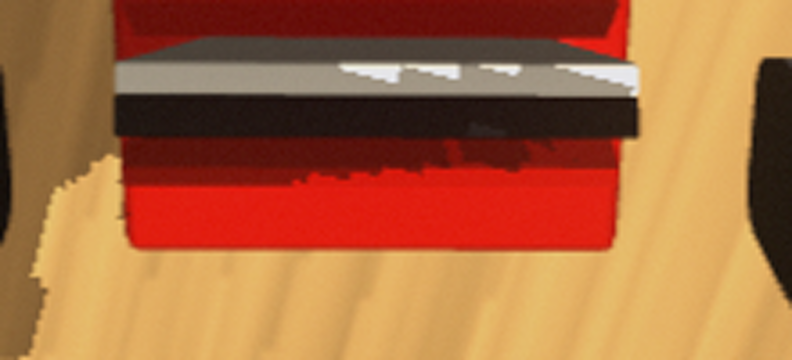

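Run:
```python
from h import *
o=np.load('w33.npy',allow_pickle=True).item();c=arm.capture("wrist");R=o['ee_rot'];f=lambda x,y:(170+x/3.6,250+y/3.6)
for r,l,rr in [(63,115.5,637),(96,115,638),(136,115,638.5)]:
    m=np.mean(ends(c,o,f(l,r),f(rr,r)),0);t=R.T@(m-o['tcp_pos']);print('world',m.round(4),'tool',t.round(4))
```

```text
world [0.5526 0.0332 0.1079] tool [ 0.0109  0.0002 -0.0198]
world [0.5534 0.0301 0.1092] tool [ 0.0076  0.0003 -0.021 ]
world [0.5545 0.0261 0.1104] tool [ 0.0035  0.0003 -0.0223]
```

Top mid is at tool (7.6, -21 mm), as planned. Grip, lift out along the lean.

{"name": "carry_out", "arguments": {
  "offset": [
    [0,0,0],
    [0,0,0],
    [0,0,0],
    [0,0,0],
    [0,0,0],
    [0,0,0],
    [0,0,0]
  ],
  "roll": [0,0,0,0,0,0,0],
  "hand": 0,
  "force": 35
}}

```text
time: 36.0
tcp_pos: [0.5547, 0.0227, 0.0873]
ee_rot: [[-0.25, 0.968, -0.0], [0.968, 0.25, 0.0], [0.0, -0.0, -1.0]]
force: [-0.6, -0.6, 1.8]
opening: 0.0552
```

{"name": "carry_out", "arguments": {
  "offset": [
    [0.002,0,-0.006],
    [0.004,0,-0.016],
    [0.008,0,-0.03],
    [0.012,0,-0.045],
    [0.012,0,-0.07],
    [-0.005,0,-0.08],
    [-0.032,0,-0.08],
    [-0.032,0,-0.08]
  ],
  "roll": [0,0,0,0,0,0,0,0]
}}

```text
time: 36.8
tcp_pos: [0.5636, -0.0111, 0.1682]
ee_rot: [[-0.248, 0.969, 0.002], [0.969, 0.248, -0.001], [-0.001, 0.002, -1.0]]
force: [0.6, -0.3, -1.5]
opening: 0.0549
```

Run:
```python
from h import *
snap('w34')
o=arm.get_obs()
ex=np.array([-.249,.968]);b=np.array([.5598,.002]);print('s',(o['tcp_pos'][:2]-b)@ex)
c=cv2.imread('pics/w34.png')[240:350,170:390];cv2.imwrite('pics/w34c.png',cv2.resize(c,None,fx=3.6,fy=3.6,interpolation=cv2.INTER_CUBIC))
```

```text
36.8 [ 0.5636 -0.0111  0.1682] 104.36 [ 0.6 -0.3 -1.5] 0.0549 [-1.020e-01  4.470e-01  1.678e+00 -1.000e-03  1.014e+00 -3.520e-01]
s -0.012338036166145842
```

View pics/w34c.png

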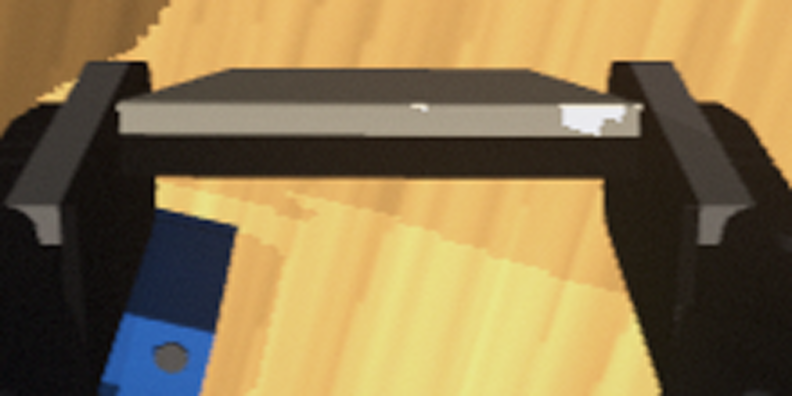

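Run:
```python
from h import *
f=lambda x,y:(170+x/3.6,240+y/3.6)
tilepose('w34',(f(233,70),f(528,70)),(f(119,103),f(640,103)))
```

```text
low [-0.0268  0.0008  0.0761] up [ 0.0104  0.0006 -0.0198] len 0.1028 ang 111.2
```

Tile at 111°, gripped at its top end. Swing over the rim again, now keeping the contact near the tile's lower end.

{"name": "carry_out", "arguments": {
  "offset": [
    [0,0,0.025],
    [0,0,0.05],
    [0.012,0,0.051],
    [0.02,0,0.051],
    [0.025,0,0.053],
    [0.031,0,0.055],
    [0.036,0,0.059],
    [0.042,0,0.062],
    [0.042,0,0.062]
  ],
  "roll": [0,0,0,0,0,0,0,0,0]
}}

```text
time: 37.8
tcp_pos: [0.5525, 0.033, 0.1053]
ee_rot: [[-0.25, 0.968, 0.001], [0.968, 0.25, 0.0], [-0.0, 0.001, -1.0]]
force: [1.2, -1.1, 3.0]
opening: 0.0547
```

{"name": "carry_out", "arguments": {
  "offset": [
    [0.005,0,0.005],
    [0.01,0,0.009],
    [0.014,0,0.014],
    [0.018,0,0.02],
    [0.018,0,0.02]
  ],
  "roll": [0,0,0,0,0]
}}

```text
time: 38.3
tcp_pos: [0.5473, 0.0504, 0.0844]
ee_rot: [[-0.25, 0.968, -0.001], [0.968, 0.25, 0.0], [0.0, -0.001, -1.0]]
force: [0.4, -0.2, 4.5]
opening: 0.0551
```

Run:
```python
from h import *
snap('w35')
s=arm.capture('scene')['pixels'][100:220,190:300]
c=cv2.imread('pics/w35.png')[240:390,170:390]
cv2.imwrite('pics/s35.png',np.hstack([cv2.convertScaleAbs(cv2.resize(s,(366,400),interpolation=cv2.INTER_CUBIC),alpha=1.5),cv2.convertScaleAbs(cv2.resize(c,(430,400)),alpha=1.5)]))
```

```text
38.3 [0.5473 0.0504 0.0844] 104.5 [ 0.4 -0.2  4.5] 0.0551 [ 0.007  0.545  1.768  0.     0.83  -0.246]
```

View pics/s35.png

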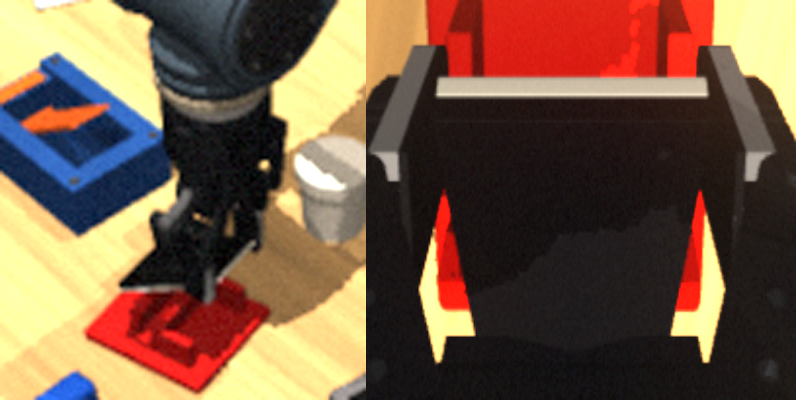

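{"name": "carry_out", "arguments": {
  "offset": [
    [0.003,0,0.005],
    [0.006,0,0.011],
    [0.008,0,0.015],
    [0.008,0,0.015]
  ],
  "roll": [0,0,0,0]
}}

```text
time: 38.8
tcp_pos: [0.5455, 0.0578, 0.0697]
ee_rot: [[-0.25, 0.968, -0.001], [0.968, 0.25, 0.0], [0.0, -0.001, -1.0]]
force: [1.1, 0.2, 2.8]
opening: 0.0551
```

{"name": "carry_out", "arguments": {
  "offset": [
    [0,0,-0.02],
    [0,0,-0.05],
    [0,0,-0.1],
    [0.03,0,-0.12],
    [0.03,0,-0.12]
  ],
  "roll": [0,0,0,0,0]
}}

```text
time: 39.3
tcp_pos: [0.5385, 0.0885, 0.1929]
ee_rot: [[-0.251, 0.968, 0.004], [0.968, 0.251, 0.001], [0.0, 0.004, -1.0]]
force: [-0.1, 0.4, -1.8]
opening: 0.055
```

Run:
```python
from h import *
snap('w36')
s=arm.capture('scene')['pixels'][80:180,210:310]
cv2.imwrite('pics/s36.png',cv2.convertScaleAbs(cv2.resize(s,(600,600),interpolation=cv2.INTER_CUBIC),alpha=1.5))
c=cv2.imread('pics/w36.png')[240:390,170:390]
cv2.imwrite('pics/w36c.png',cv2.convertScaleAbs(cv2.resize(c,None,fx=3.6,fy=3.6),alpha=2,beta=20))
```

```text
39.3 [0.5385 0.0885 0.1929] 104.53 [-0.1  0.4 -1.8] 0.055 [ 7.700e-02  3.850e-01  1.705e+00  1.000e-03  1.048e+00 -1.770e-01]
```

View pics/s36.png

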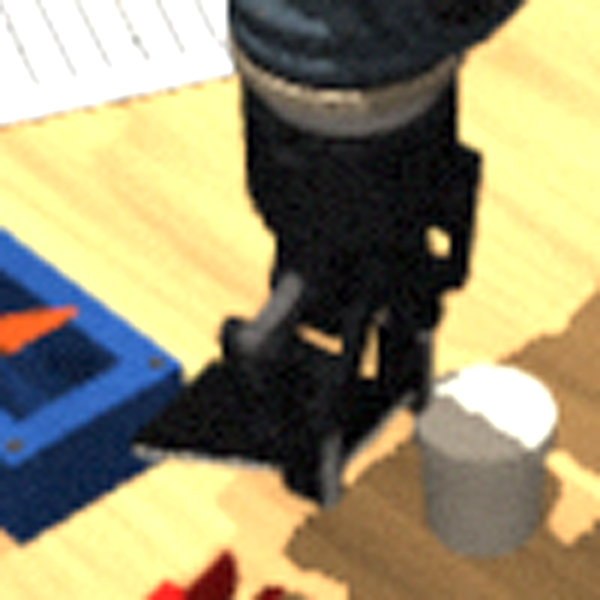

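View pics/w36c.png

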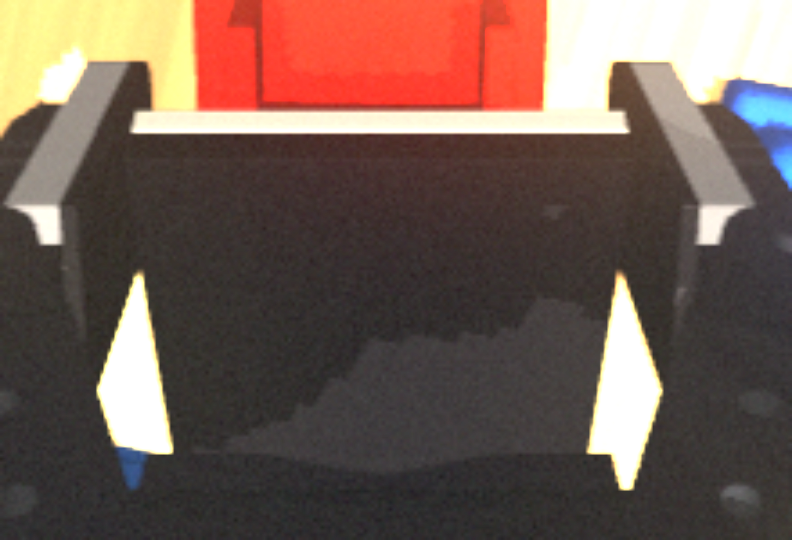

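Run:
```python
from h import *
f=lambda x,y:(170+x/3.6,240+y/3.6)
tilepose('w36',(f(173,453),f(588,453)),(f(140,275),f(620,275)))
tilepose('w36',(f(173,453),f(588,453)),(f(127,158),f(633,158)))
tilepose('w36',(f(173,453),f(588,453)),(f(133,111),f(627.5,111)))
tilepose('w36',(f(173,453),f(588,453)),(f(131,133),f(630,133)))
o=np.load('w36.npy',allow_pickle=True).item();s=arm.capture('scene');R=o['ee_rot']
for p in [(-.09,.028,0),(-.09,.028,.01),(-.09,-.028,0.0),(0.009,.028,-.022)]:
    u=proj(s,o['tcp_pos']+R@np.array(p));print(p,((u-[210,80])*6).round())
```

```text
low [-0.0496  0.0007 -0.0009] up [-0.0138  0.0006 -0.0146] len 0.0383 ang 159.1
low [-0.0495  0.0007 -0.0009] up [ 0.0029  0.0007 -0.0177] len 0.055 ang 162.2
low [-0.0495  0.0007 -0.0009] up [ 0.0065  0.0007 -0.0134] len 0.0574 ang 167.4
low [-0.0495  0.0007 -0.0009] up [ 0.0047  0.0007 -0.0152] len 0.0561 ang 165.2
(-0.09, 0.028, 0) [119. 414.]
(-0.09, 0.028, 0.01) [121. 433.]
(-0.09, -0.028, 0.0) [203. 333.]
(0.009, 0.028, -0.022) [332. 465.]
```

α ≈ 20° now, tile ≈10 mm from the fingertips — good. Go over the reader.

{"name": "carry_out", "arguments": {
  "offset": [
    [0.04,0.001,0],
    [0.08,0.002,0],
    [0.12,0.003,0],
    [0.16,0.004,0],
    [0.19,0.005,0.02],
    [0.21,0.005,0.05],
    [0.21,0.005,0.08],
    [0.21,0.005,0.08],
    [0.21,0.005,0.08]
  ],
  "roll": [5,10,15,20,21.6,21.6,21.6,21.6,21.6]
}}

```text
time: 40.55
tcp_pos: [0.4908, 0.2907, 0.1104]
ee_rot: [[0.125, 0.992, -0.001], [0.992, -0.125, -0.001], [-0.001, -0.001, -1.0]]
force: [0.7, 0.5, -0.6]
opening: 0.0548
```

Run:
```python
from h import *
snap('w37')
s=arm.capture('scene')['pixels'][150:290,260:400]
cv2.imwrite('pics/s37.png',cv2.convertScaleAbs(cv2.resize(s,(600,600),interpolation=cv2.INTER_CUBIC),alpha=1.5))
```

```text
40.55 [0.4908 0.2907 0.1104] 82.84 [ 0.7  0.5 -0.6] 0.0548 [ 0.453  0.537  1.698 -0.     0.907  0.578]
```

View pics/s37.png

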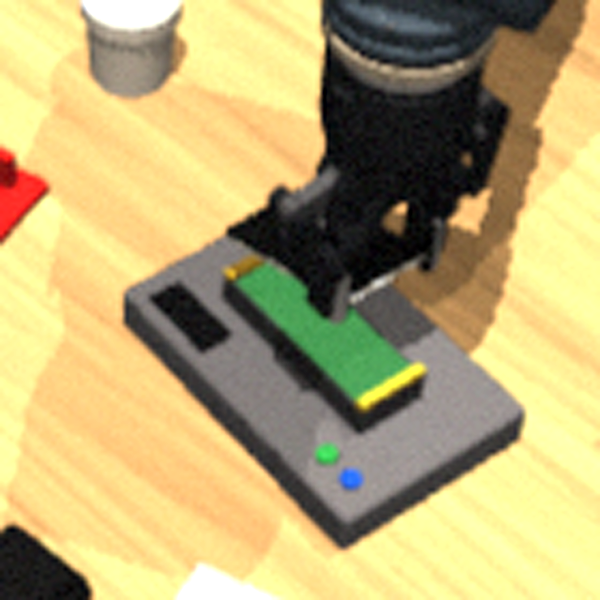

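View pics/w37.png

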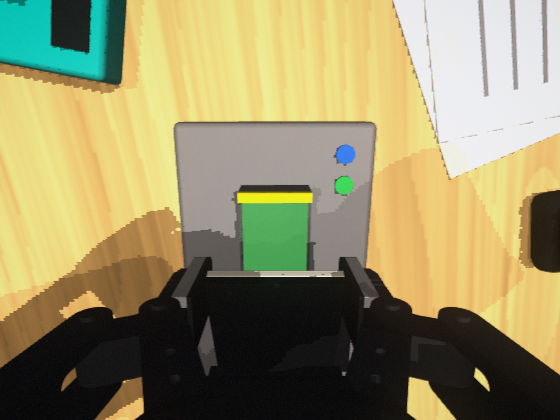

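Aligned in yaw and sideways (stop centre col 275, tile centre col 275). Lower, shifting 5 mm away from the near stop, and feel for the window.

{"name": "carry_out", "arguments": {
  "offset": [
    [0.005,0,0.015],
    [0.005,0,0.027],
    [0.005,0,0.032],
    [0.005,0,0.034],
    [0.005,0,0.034]
  ],
  "roll": [0,0,0,0,0]
}}

```text
time: 41.15
tcp_pos: [0.4911, 0.296, 0.076]
ee_rot: [[0.124, 0.992, -0.001], [0.992, -0.124, -0.0], [-0.0, -0.0, -1.0]]
force: [-0.1, 0.1, -0.7]
opening: 0.0551
```

{"name": "carry_out", "arguments": {
  "offset": [
    [0,0,0.001],
    [0,0,0.003],
    [0,0,0.005],
    [0,0,0.005]
  ],
  "roll": [0,0,0,0]
}}

```text
time: 41.55
tcp_pos: [0.4911, 0.296, 0.0711]
ee_rot: [[0.124, 0.992, -0.0], [0.992, -0.124, -0.0], [-0.0, -0.0, -1.0]]
force: [0.2, -0.4, -1.4]
opening: 0.0547
```

{"name": "carry_out", "arguments": {
  "offset": [
    [0,0,0.002],
    [0,0,0.004],
    [0,0,0.004]
  ],
  "roll": [0,0,0]
}}

```text
time: 41.85
tcp_pos: [0.4914, 0.2962, 0.0673]
ee_rot: [[0.124, 0.992, 0.0], [0.992, -0.124, 0.0], [0.0, 0.0, -1.0]]
force: [0.3, 0.2, 1.6]
opening: 0.0549
```

Run:
```python
from h import *
snap('w38')
s=arm.capture('scene')['pixels'][170:270,280:380]
cv2.imwrite('pics/s38.png',cv2.convertScaleAbs(cv2.resize(s,(600,600),interpolation=cv2.INTER_CUBIC),alpha=2))
```

```text
41.85 [0.4914 0.2962 0.0673] 82.87 [0.3 0.2 1.6] 0.0549 [0.461 0.606 1.71  0.    0.825 0.586]
```

View pics/s38.png

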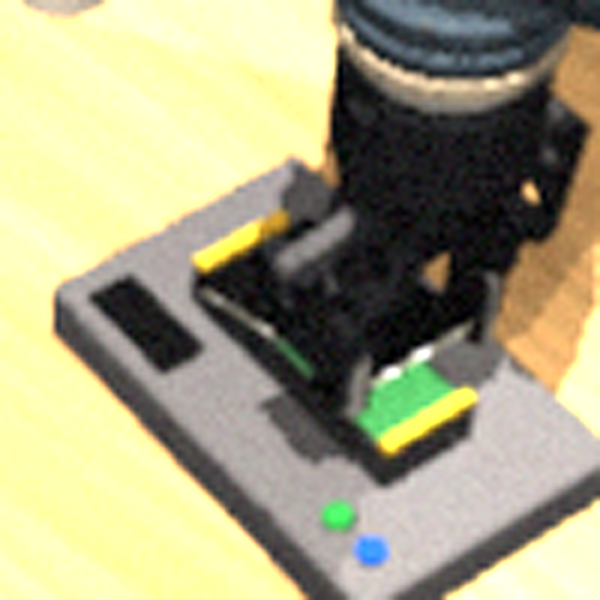

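Tile's low end has just touched inside the near stop ((200,290) in the crop). Now rotate it down on an arc.

{"name": "carry_out", "arguments": {
  "offset": [
    [0.001,0,0.003],
    [0.002,0,0.006],
    [0.003,0,0.009],
    [0.004,0,0.012],
    [0.005,0,0.015],
    [0.005,0,0.015]
  ],
  "roll": [0,0,0,0,0,0]
}}

```text
time: 42.55
tcp_pos: [0.4918, 0.3011, 0.0518]
ee_rot: [[0.124, 0.992, -0.0], [0.992, -0.124, -0.0], [-0.0, -0.0, -1.0]]
force: [0.3, 1.1, 1.2]
opening: 0.0553
```

Run:
```python
from h import *
snap('w39')
s=arm.capture('scene')['pixels'][170:270,280:380]
c=cv2.imread('pics/w39.png')[180:400,170:390]
cv2.imwrite('pics/s39.png',np.hstack([cv2.convertScaleAbs(cv2.resize(s,(400,400),interpolation=cv2.INTER_CUBIC),alpha=2),cv2.convertScaleAbs(cv2.resize(c,(400,400)),alpha=1.8)]))
```

```text
42.55 [0.4918 0.3011 0.0518] 82.88 [0.3 1.1 1.2] 0.0553 [ 0.469  0.635  1.706 -0.     0.8    0.593]
```

View pics/s39.png

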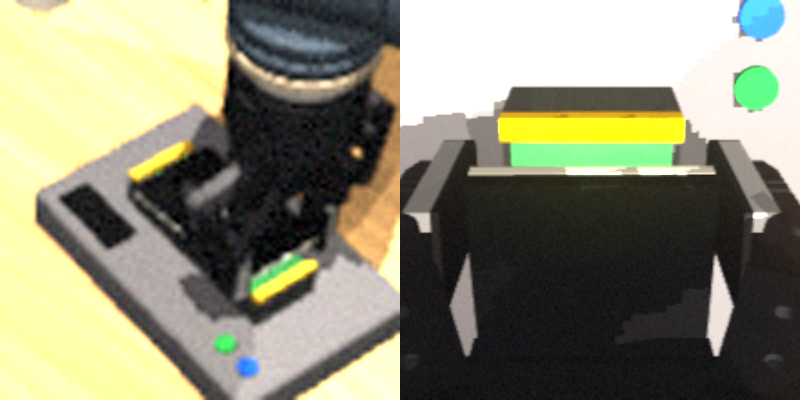

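{"name": "carry_out", "arguments": {
  "offset": [
    [0.001,0,0.002],
    [0.001,0,0.004],
    [0.001,0,0.006],
    [0.001,0,0.006]
  ],
  "roll": [0,0,0,0]
}}

```text
time: 43.05
tcp_pos: [0.4919, 0.3022, 0.0461]
ee_rot: [[0.124, 0.992, -0.0], [0.992, -0.124, 0.0], [0.0, -0.0, -1.0]]
force: [0.9, 2.7, 2.0]
opening: 0.0549
```

Run:
```python
from h import *
snap('w40')
c=cv2.imread('pics/w40.png')[170:390,170:390]
cv2.imwrite('pics/w40c.png',cv2.convertScaleAbs(cv2.resize(c,(600,600)),alpha=1.8))
```

```text
43.05 [0.4919 0.3022 0.0461] 82.87 [0.9 2.7 2. ] 0.0549 [0.47  0.645 1.706 0.    0.79  0.594]
```

View pics/w40c.png

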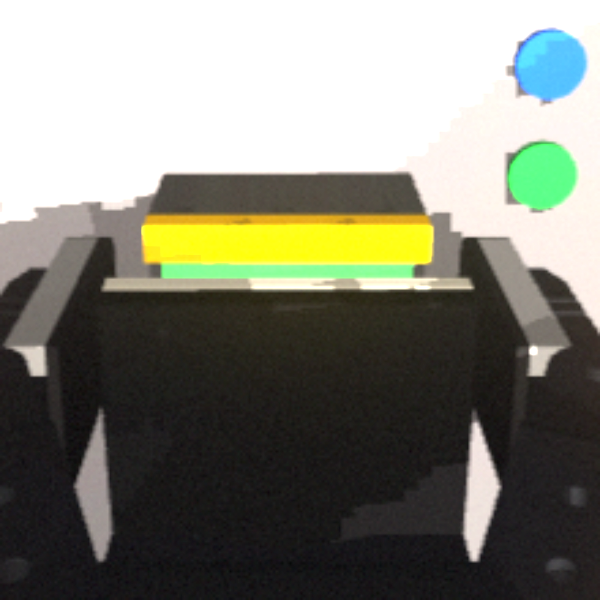

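Run:
```python
from h import *
o=np.load('w40.npy',allow_pickle=True).item();c=arm.capture("wrist");R=o['ee_rot'];k=220/600;f=lambda x,y:(170+x*k,170+y*k)
C=np.array([.4867,.2555]);u=np.array([.1236,.9923]);v=np.array([.9923,-.1236])
def rep(n,m): print(n,'rx',((m[:2]-C)@u).round(4),'ry',((m[:2]-C)@v).round(4),'z',m[2].round(4),'tool',(R.T@(m-o['tcp_pos'])).round(4))
rep('white top',np.mean(ends(c,o,f(103,278),f(474,278)),0))
rep('mid top',np.mean(ends(c,o,f(102,291),f(474,291)),0))
rep('lowpart',np.mean(ends(c,o,f(111,560),f(466,560)),0))
rep('backpt',np.mean(ends(c,o,f(100.5,410),f(475,410)),0))
rep('stop inner top @.055',np.mean([onz(c,f(143,263),.055,o),onz(c,f(432,263),.055,o)],0))
for z in (.052,.056,.058):rep('whitetop at z',np.mean([onz(c,f(103,278),z,o),onz(c,f(474,278),z,o)],0))
```

```text
white top rx 0.0527 ry 0.0003 z 0.0583 tool [ 0.0057  0.0009 -0.0123]
mid top rx 0.0509 ry 0.0002 z 0.0592 tool [ 0.0039  0.0008 -0.0132]
lowpart rx 0.007 ry 0.0003 z 0.0643 tool [-0.04    0.0009 -0.0182]
backpt rx 0.0342 ry 0.0002 z 0.0648 tool [-0.0128  0.0007 -0.0187]
stop inner top @.055 rx 0.0536 ry 0.0001 z 0.055 tool [ 0.0066  0.0007 -0.0089]
whitetop at z rx 0.0497 ry 0.0003 z 0.052 tool [ 0.0027  0.0009 -0.0059]
whitetop at z rx 0.0516 ry 0.0003 z 0.056 tool [ 0.0046  0.0009 -0.0099]
whitetop at z rx 0.0525 ry 0.0003 z 0.058 tool [ 0.0055  0.0009 -0.0119]
```

Tile is ≈4° from flat, spanning about -48…+52 mm. Lower the last few mm, shifting 2 mm back to centre.

{"name": "carry_out", "arguments": {
  "offset": [
    [0,0,0.002],
    [-0.001,0,0.003],
    [-0.002,0,0.004],
    [-0.002,0,0.005],
    [-0.002,0,0.005]
  ],
  "roll": [0,0,0,0,0]
}}

```text
time: 43.65
tcp_pos: [0.4917, 0.2999, 0.0411]
ee_rot: [[0.124, 0.992, -0.0], [0.992, -0.124, -0.0], [-0.0, -0.0, -1.0]]
force: [0.8, 1.1, 1.7]
opening: 0.0548
```

{"name": "carry_out", "arguments": {
  "offset": [
    [0,0,0.001],
    [0,0,0.001]
  ],
  "roll": [0,0]
}}

```text
time: 43.85
tcp_pos: [0.4917, 0.3, 0.0402]
ee_rot: [[0.124, 0.992, -0.0], [0.992, -0.124, -0.0], [-0.0, -0.0, -1.0]]
force: [0.8, 0.7, 1.1]
opening: 0.0549
```

Run:
```python
from h import *
snap('w41')
c=cv2.imread('pics/w41.png')[170:390,170:390]
cv2.imwrite('pics/w41c.png',cv2.convertScaleAbs(cv2.resize(c,(600,600)),alpha=1.8))
```

```text
43.85 [0.4917 0.3    0.0402] 82.87 [0.8 0.7 1.1] 0.0549 [ 0.467  0.653  1.711 -0.     0.778  0.592]
```

View pics/w41c.png

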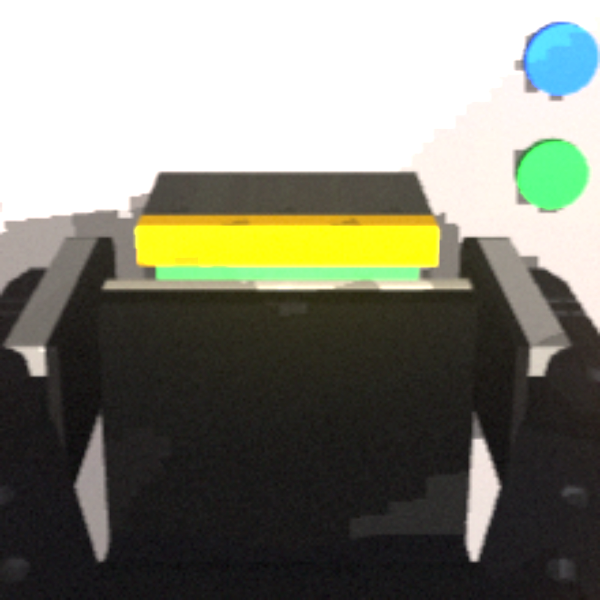

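{"name": "carry_out", "arguments": {
  "offset": [
    [0,0,0.001],
    [0,0,0.002],
    [0,0,0.002]
  ],
  "roll": [0,0,0]
}}

```text
time: 44.2
tcp_pos: [0.4918, 0.3001, 0.0389]
ee_rot: [[0.124, 0.992, 0.0], [0.992, -0.124, 0.0], [0.0, 0.0, -1.0]]
force: [-2.3, -0.9, 12.1]
opening: 0.0546
```

{"name": "carry_out", "arguments": {
  "offset": [
    [0,0,0.001],
    [0,0,0.001]
  ],
  "roll": [0,0]
}}

```text
time: 44.4
tcp_pos: [0.4918, 0.3001, 0.0388]
ee_rot: [[0.124, 0.992, 0.0], [0.992, -0.124, 0.0], [0.0, 0.0, -1.0]]
force: [-5.9, -2.9, 23.3]
opening: 0.0549
```

Flat contact (stiff rise to 23 N). Relieve and check centring before opening.

{"name": "carry_out", "arguments": {
  "offset": [
    [0,0,-0.002],
    [0,0,-0.002],
    [0,0,-0.002]
  ],
  "roll": [0,0,0]
}}

```text
time: 44.7
tcp_pos: [0.4918, 0.3001, 0.0392]
ee_rot: [[0.124, 0.992, 0.0], [0.992, -0.124, 0.0], [0.0, 0.0, -1.0]]
force: [0.9, 1.6, 2.5]
opening: 0.055
```

Run:
```python
from h import *
snap('w42')
c=cv2.imread('pics/w42.png')[170:390,170:390]
cv2.imwrite('pics/w42c.png',cv2.convertScaleAbs(cv2.resize(c,(600,600)),alpha=1.8))
s=arm.capture('scene')['pixels'][170:270,280:380]
cv2.imwrite('pics/s42.png',cv2.convertScaleAbs(cv2.resize(s,(600,600),interpolation=cv2.INTER_CUBIC),alpha=2))
```

```text
44.7 [0.4918 0.3001 0.0392] 82.87 [0.9 1.6 2.5] 0.055 [0.467 0.655 1.711 0.    0.775 0.591]
```

View pics/w42c.png

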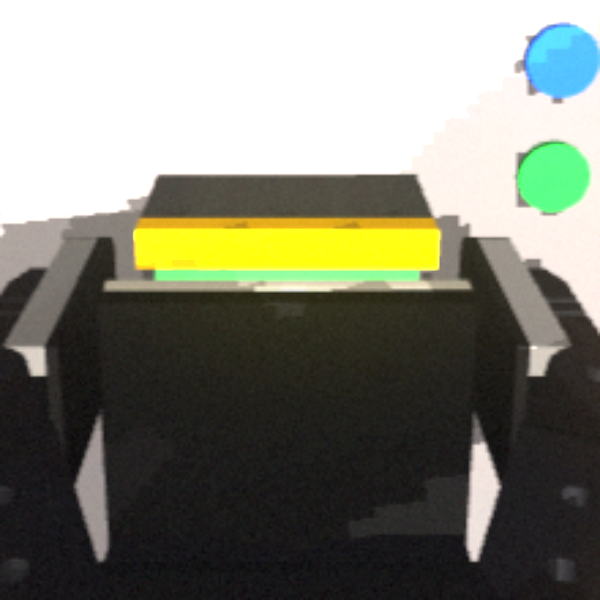

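View pics/s42.png

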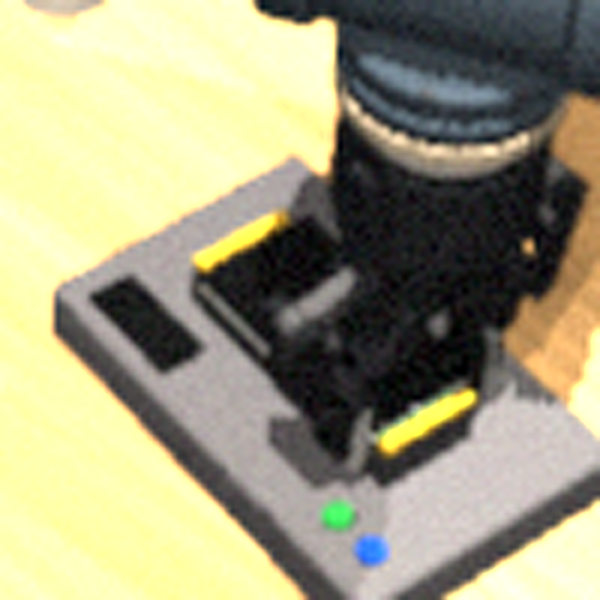

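Run:
```python
from h import *
o=np.load('w42.npy',allow_pickle=True).item();c=arm.capture("wrist");k=220/600;f=lambda x,y:(170+x*k,170+y*k)
C=np.array([.4867,.2555]);u=np.array([.1236,.9923]);v=np.array([.9923,-.1236])
def rep(n,a,b,z):
    A,B=onz(c,f(*a),z,o),onz(c,f(*b),z,o);m=(A+B)/2;print(n,'rx',((m[:2]-C)@u).round(4),'ry',((m[:2]-C)@v).round(4),'w',np.linalg.norm(A-B).round(4))
rep('white end bottom/top',(104,282),(471,282),.052);rep('mid',(103,290),(472,290),.054)
rep('stop inner top',(134,269),(440,269),.055);rep('stop inner base',(155,281),(420,281),.050)
```

```text
white end bottom/top rx 0.0501 ry 0.0002 w 0.0552
mid rx 0.0498 ry 0.0002 w 0.0548
stop inner top rx 0.0536 ry 0.0002 w 0.0448
stop inner base rx 0.0494 ry 0.0002 w 0.0405
```

Tile end at +50.0 mm, stop at +53.6: centred within ~0.5 mm, sideways 0.2 mm. Let go and rise straight up.

{"name": "carry_out", "arguments": {
  "offset": [
    [0,0,0],
    [0,0,0],
    [0,0,0],
    [0,0,0],
    [0,0,0],
    [0,0,0]
  ],
  "roll": [0,0,0,0,0,0],
  "hand": 1
}}

```text
time: 45.45
tcp_pos: [0.4917, 0.3001, 0.0393]
ee_rot: [[0.124, 0.992, -0.0], [0.992, -0.124, -0.0], [-0.0, -0.0, -1.0]]
force: [-0.7, -0.2, -0.5]
opening: 0.0852
```

{"name": "carry_out", "arguments": {
  "offset": [
    [0,0,-0.005],
    [0,0,-0.02],
    [0,0,-0.05],
    [0,0,-0.1],
    [-0.03,0,-0.14],
    [-0.08,0,-0.15],
    [-0.08,0,-0.15],
    [-0.08,0,-0.15]
  ],
  "roll": [0,0,0,0,0,0,0,0]
}}

```text
time: 46.25
tcp_pos: [0.4821, 0.2202, 0.1907]
ee_rot: [[0.126, 0.992, 0.002], [0.992, -0.126, 0.001], [0.001, 0.002, -1.0]]
force: [0.4, -0.4, 0.1]
opening: 0.0849
```

Run:
```python
from h import *
snap('w43')
for n in ('scene','top'):
    cv2.imwrite(f'pics/{n}43.png',arm.capture(n)['pixels'])
```

```text
46.25 [0.4821 0.2202 0.1907] 82.77 [ 0.4 -0.4  0.1] 0.0849 [0.341 0.361 1.747 0.    1.032 0.467]
```

View pics/w43.png

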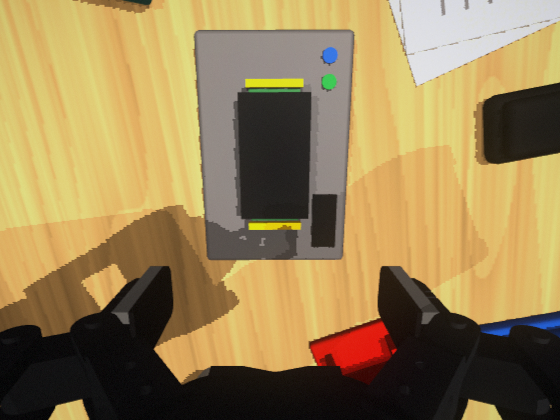

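View pics/scene43.png

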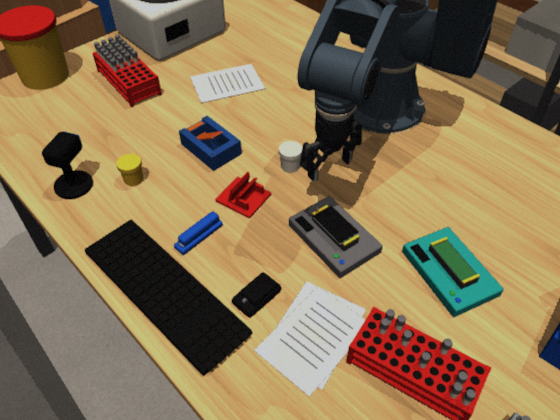

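The tile lies black back up between the yellow stops (238–311, 92–218), with green slivers at both ends. Check the numbers.

Run:
```python
from h import *
o=np.load('w43.npy',allow_pickle=True).item();c=arm.capture('wrist');i=cv2.imread('pics/w43.png')
m=(i.max(2)<40).astype(np.uint8);m[:75]=0;m[235:]=0;m[:,:225]=0;m[:,314:]=0
m=cv2.morphologyEx(m,cv2.MORPH_OPEN,np.ones((5,5)))
cs,_=cv2.findContours(m,cv2.RETR_EXTERNAL,cv2.CHAIN_APPROX_NONE);k=max(cs,key=cv2.contourArea);p=cv2.approxPolyDP(k,5,True).reshape(-1,2);print(p.tolist())
C=np.array([.4867,.2555]);u=np.array([.1236,.9923]);v=np.array([.9923,-.1236])
for q in p:
    X=onz(c,q,.058,o)[:2]-C;print((X@u).round(4),(X@v).round(4))
for b in yel(i,60,240): print([[round(float((onz(c,q,.055,o)[:2]-C)@w),4) for w in (u,v)] for q in b])
```

```text
[[270, 129], [269, 137], [262, 136], [252, 210], [261, 217], [307, 217], [295, 146], [271, 142], [276, 131]]
0.0228 -0.0033
0.0167 -0.0041
0.0175 -0.0096
-0.0423 -0.0186
-0.0483 -0.0112
-0.0484 0.027
0.0097 0.0163
0.0129 -0.0026
0.0213 0.0014
[[-0.0535, -0.0215], [-0.0537, 0.0215], [-0.0599, 0.0216], [-0.0597, -0.0217]]
[[0.0595, -0.0212], [0.0594, 0.0211], [0.0537, 0.0212], [0.0538, -0.0214]]
```

Run:
```python
from h import *
o=np.load('w43.npy',allow_pickle=True).item();c=arm.capture('wrist');i=cv2.imread('pics/w43.png')
m=(i.max(2)<75).astype(np.uint8);m[:89]=0;m[224:]=0;m[:,:225]=0;m[:,316:]=0
m=cv2.morphologyEx(m,cv2.MORPH_OPEN,np.ones((5,5)))
cs,_=cv2.findContours(m,cv2.RETR_EXTERNAL,cv2.CHAIN_APPROX_NONE);k=max(cs,key=cv2.contourArea);p=cv2.approxPolyDP(cv2.convexHull(k),5,True).reshape(-1,2);print(p.tolist())
C=np.array([.4867,.2555]);u=np.array([.1236,.9923]);v=np.array([.9923,-.1236])
for q in list(p)+[(238,92),(311,92),(307.5,218),(241,218)]:
    X=onz(c,q,.058,o)[:2]-C;print(q,(X@u).round(4),(X@v).round(4))
g=cv2.resize(i[60:245,190:360],None,fx=3.2,fy=3.2,interpolation=cv2.INTER_CUBIC);cv2.imwrite('pics/w43c.png',cv2.convertScaleAbs(g,alpha=1.6))
```

```text
[[310, 92], [307, 218], [242, 218], [238, 93]]
[310  92] 0.0499 0.0271
[307 218] -0.0493 0.027
[242 218] -0.0491 -0.027
[238  93] 0.0493 -0.0273
(238, 92) 0.0501 -0.0273
(311, 92) 0.0499 0.0279
(307.5, 218) -0.0493 0.0274
(241, 218) -0.0491 -0.0279
```

View pics/w43c.png

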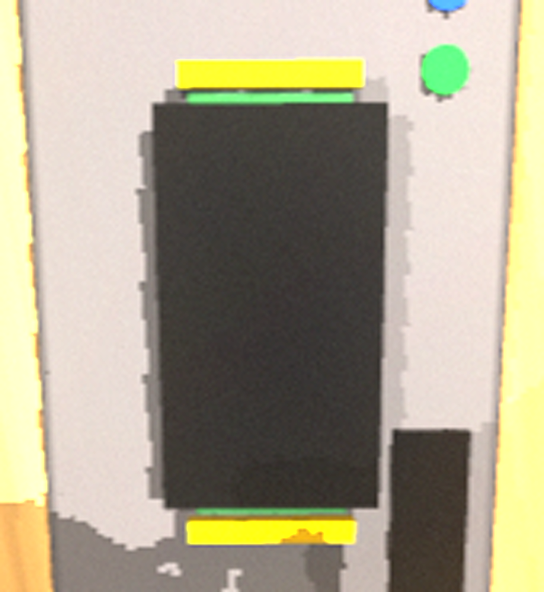

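Centred within 0.5 mm, flat, yaw matching. The bystanders look unmoved. Hand in.

Run:
```python
from h import *
a=cv2.imread('pics/top0.png').astype(int);b=cv2.imread('pics/top43.png').astype(int)
for n,(x,y,w,h) in dict(mouse=(222,120,30,45),stapler=(312,118,20,54),jy=(415,118,32,32),jw=(320,252,34,38)).items(): print(n,np.abs(a-b)[y:y+h,x:x+w].mean().round(2))
print(arm.get_obs()['time'],arm.finish_job())
```

```text
mouse 6.8
stapler 11.05
jy 13.09
jw 13.08
the job is handed in; nothing more can be done
46.5 None
```

The tile is lying white face down and flat on the grey reader's window, between the two yellow stops, and the gripper has let go. I handed the job in at 46.5 s.

**Sequence:** I pressed the orange-bar end until the cradle reached its stop. I then gripped the tile by its sides, turned it past vertical against the stand's rear wall, and stood it in the red slot, felt down to the floor. After letting go and regripping, I swung it over the stand's rim, landed one end on the window, lowered it flat and released it.

**Deviations and problems:**
- **Second visit to the stand:** while being turned, the tile crept up in the pads, so the fingertips would have hit the reader housing. I put it back in the slot, regripped nearer the fingertips and turned it again, so it stood in the stand and was let go there twice.
- **Jam on the first swing:** the tile's end caught on the stand wall, with about 52 N at the wrist, and the tile slipped a little in the grip. I backed off and used an arc instead.
- **Floor and window contacts:** these peaked at about 35 N, 23 N and 24 N.

**Last checks:**
- **Tile position:** its ends are at +50 and -49 mm and its sides at about ±27.5 mm from the window centre. It is black back up, with a gap at both stops.
- **Bystanders:** in the last scene picture the jars, mouse and stapler appear where they were. My pixel comparison of the top views was inconclusive (mean differences 7 to 13 grey levels). I put that down to noise and the arm's shadow, but did not confirm it.

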